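# Gauge the depth of a blind bore

### The job

Take the long depth rod out of the rack, slide it gently into the blind bore of the clamped part until it stands on the bottom, without dropping it, and let go. Then swing the gauge's pointer arm in to its stop over the rod and bring the pointer down until its foot just rests on the rod's top, so that the scale shows how far the rod stands out; let go. Never push the rod with more than 20 N, and leave everything else where it is.

Things in the scene. Friction and masses are not known exactly. Their poses are not given: they have to be found in the camera images.
- rod_head (a point): Depth rod, loose, bare steel, 130 g (varies 0.8 to 1.3 times), 105 mm long: a round shank 12 mm in diameter and 80 mm long (its lowest 2 mm narrowed to 9 mm) with a round head 22 mm in diameter and 25 mm tall on top. This point: centre of the head, 92.5 mm above the foot; z along the rod, up. In any of the rack's three holes, the tallest there, top 115 mm above the table.
- rod_tip (a point): Centre of the depth rod's lower end face, 105 mm below its top.
- rod_top (a point): Centre of the flat top of the depth rod's head.
- rod: The same depth rod; origin at the centre of its lower end.
- rack: Grey plastic rack, fixed, 52 x 190 x 40 mm high, origin under its centre; its three holes lie on its y axis at -66, 0 and 66 mm (14 mm wide, 30 mm deep). The depth rod and two shorter pins stand in it in any order.
- bore_mouth (a point): Mouth of the blind bore, in the middle of the top face of the clamped aluminium part (64 x 64 mm, top face 68 mm above the table, fixed); z up, y points to the gauge's column 120 mm away. The bore is upright, 13.5 mm wide , of UNKNOWN depth, 25 to 50 mm, with a hard floor (bore_floor): it must be felt. Standing on it, the rod comes out 55 to 80 mm above the face.
- station: The fixed gauging station: dark steel plate 130 x 250 x 8 mm with the clamped part and the gauge's column; origin on the table directly under the bore, y towards the column (axis at y = 120 mm, top 255 mm above the table).
- column (a joint): Turn of the column with the pointer arm about its upright axis (rad): 0 is home against its stop, the pointer's foot exactly above the bore; it grows clockwise seen from above, away from the bore (towards the robot's side, -x of the station). Starts 1.15 to 1.55. Turns stiffly (about 0.4 N at the knob), stays where left.
- pointer (a joint): How far the pointer has been slid down the column (m), 0 at the top (foot 195 mm above the table), up to 0.09. Starts 0 to 0.02. Counterbalanced, with about 2.5 N of friction: it stays where left.
- pointer_foot (a point): Centre of the pointer's flat round foot (16 mm in diameter, facing down), at the free end of the pointer arm 120 mm from the column's axis. x, y, z as the station's when home (y along the arm to the column).
- pointer_knob (a point): Where to grip the black upright round knob (14 mm in diameter, 36 mm tall, standing on top of the pointer arm directly over the foot): 40 mm above the foot, 20 mm above the arm's top face (the knob's top is 16 mm higher). The arm is 14 mm wide, 10 mm thick. The knob moves with the arm for both swinging and sliding.
- pin_ball_mid (a point): Bystander: short steel pin with a 22 mm ball head, in the rack; centre of the ball. Leave alone.
- pin_disc_mid (a point): Bystander: short steel pin with a flat 30 mm disc head, in the rack; centre of the disc. Leave alone.
- disc_gauge_mid (a point): Bystander: steel disc 64 mm wide, 18 mm tall with a 28 mm boss (34 mm tall in all), on the table; half-way up.
- bush_mid (a point): Bystander: brass flanged bush, 48 mm wide, 38 mm tall; its centre.
- jar_mid (a point): Bystander: small amber jar with a white cap, 48 mm wide, 60 mm tall; its centre.
- block_mid (a point): Bystander: steel gauge block 30 x 70 x 30 mm; its centre.
- driver_grip (a point): Bystander: screwdriver lying on the table; its handle.
Mind the look-alikes: they are no part of the job. What is shaped like the rod but black or brown is not meant.

How it is judged (in metres and radians):
On the way, in this order (a step that is already met when the one before it is completed fails the run):
1. the depth rod stands on the bottom of the bore, released and at rest (z of rod_tip in the frame of bore_mouth below -0.018 m and horizontal distance between rod_tip and bore_mouth below 0.004 m and angle between rod_top's own z axis and vertical below 0.12 rad and linear speed of rod below 0.01 m/s and contact force between the fingers and rod below 0.05 N and value of joint column above 0.3 rad and contact force between rod and bore_floor above 0.3 N), for 0.2 s.
2. the pointer arm is swung in to its stop above the rod (value of joint column below 0.06 rad), for 0.1 s.
At the end, for the whole second after the job is handed in: The depth rod stands in the bore on its bottom, upright (within 7 degrees), released and at rest; the pointer arm is home within 0.06 rad, and the pointer's foot rests on the rod's top (within 2 mm), still and released (z of rod_tip in the frame of bore_mouth below -0.018 m and horizontal distance between rod_tip and bore_mouth below 0.004 m and angle between rod_top's own z axis and vertical below 0.12 rad and linear speed of rod below 0.01 m/s and contact force between the fingers and rod below 0.05 N and contact force between rod and bore_floor above 0.3 N and value of joint column below 0.06 rad and horizontal distance between pointer_foot and rod_top below 0.01 m and z of pointer_foot in the frame of rod_top between -0.002 and 0.002 m and velocity of joint pointer between -0.003 and 0.003 m/s); the robot touches nothing.
It fails at once if the rod is pressed into the bore, or the pointer onto the rod, with more than 25 N (contact force between rod and bore_floor above 25 N or contact force between rod and station above 25 N).
It fails at once if the rod is dropped (moves faster than 0.35 m/s with no finger on it) (linear speed of rod above 0.35 m/s and contact force between the fingers and rod below 0.05 N).
It fails at once if a bystander (short pin, disc, bush, jar, block or screwdriver) is moved more than 20 mm (distance of any of pin_ball_mid, pin_disc_mid, disc_gauge_mid, bush_mid, jar_mid, block_mid, driver_grip from where it was at the start of the episode above 0.02 m).
It also fails if it takes over 72 s, if anything falls off the work surface, if the arm or the gripper's body presses on something with over 40 N, if the wrist force passes 120 N, or if a joint passes its speed limit or range.

### The arm

A 6-joint arm with a two-finger parallel gripper is mounted at the origin on the work surface. World frame = base frame: x ahead of the robot, y to its left, z up, the work surface at z = 0. Lengths are in m, angles in degrees, forces in N, time in s.
With the tool pointing down it reaches from about 0.4 to 0.825 m from the base axis. Payload 7 kg.
Tool frame: the origin (TCP) lies midway between the tips of the shut fingers; the grasp point (between the pads) lies r.grasp_offset behind it (r.grasp_offset is the distance from the TCP to the grasp point, in m); x points along the fingers, z is the direction in which the jaws open and shut, and the axes are right-handed (so a half turn about x gives the same grasp; the last joint's range is limited). The gripper opens to 88 mm and grips with 3 to 60 N. Pads are 19 mm wide; open, the fingers measure 130 mm over their backs; the gripper's body (78 mm by 193 mm) begins 47 mm behind the grasp point.
Start: joints at [92.08, 20.546, 0.682, 0, -70.136, -16.507], TCP at [0.168, 0.654, 0.227] pointing down, gripper open.
Joint ranges: [-176.03, 176.03], [-82.01, 121.73], [-58.28, 71.71], [-173.87, 95.51], [-174.79, -0.11], [-173.66, 173.66]. Speed limits (degrees/s): [136.94, 136.94, 172.46, 180, 180, 180].

### API

Orientations are given as [roll, pitch, yaw] about the fixed x, y, z axes, in that order (R = Rz(yaw) Ry(pitch) Rx(roll)).
In Python, from plant import readout, vision, close_job, r gives the robot as it stands.
- The arm moves only by the shell command python3 -m handwheel 'ROWS' [OPENING] [FORCE]. ROWS is JSON, a list that holds one entry, the list of rows, each a list of 4 numbers: the shift along the world's x, y, z in units of 40 mm (1.0 is 40 mm), then the turn about the world's z in units of 5 degrees (1.0 is 5 degrees). In form: [[[tx, ty, tz, roll], ...]]. A call has 1 to 8 rows; each row shifts and turns the pose as measured when the row begins; what a row does not reach is not made up. A row lasts 1/10 s, in which the tool goes at most 50 mm and 8.59 degrees, less where a joint would pass 70% of its speed; a pose out of reach is approached as far as the arm can. A call is refused whole if a number of a shift passes 1 or a number of a turn 1, either way. A call with a gripper value outside its range is refused whole. OPENING is the finger opening in mm, from 0 to 87.6, set as the call begins (- or left out, the last holds). The fingers move at their own pace and stop on an object; FORCE is the grip in N (left out, the last holds). Time passes only in rows, so rows that do not move let the fingers close. It gives the time, the measured TCP pose, the force and the opening at its end, in the units of the state.
- readout.get_state(): the state, without advancing time (a new reading comes with each control period).
- vision.capture(name): name is "scene" or "side" or "wrist"; returns the picture (384x512x3 uint8, blue, green, red); there is no depth.
- vision.get_calibration(name): a dict with "intrinsics" (3x3 intrinsics, pixels), "pose" (4x4, takes a point from camera to world coordinates). Camera axes: x right, y up, looking along -z (the intrinsics and any distortion apply to the point x, -y, -z); pixel columns grow to the right and rows downward; lengths in m; the calibration is good to about 2 mm. A picture is of the moment at which its call begins: read the wrist's pose just before it. get_calibration takes no time and is no camera call; for the wrist camera it gives the pose at the moment of the call.
- close_job(): hands the job in, once; it reports no verdict.
The state is a dict: "time_s": time; "joints": joint angles; "qd": joint speeds; "joint_torque": joint torques, N m; "tcp_pos": TCP position; "eef_rot": TCP orientation; "contact_force": force on the tool from outside, world axes, zero at the start; "moment": the same for the moment, N m; "gripper_width": finger opening in m.
Only numpy, scipy, OpenCV 4.12 (cv2) and the standard library are available. Lean on these libraries where they do the work, as an engineer would, in place of code of your own. Each camera call takes 0.05 s, during which the arm holds its last target.

## Working session

There is one attempt and no reset: what is moved stays moved. The work goes in short steps, Python scripts to look and compute and a shell command to move; the robot and the scene stay as the last step left them, time stands still between calls to the robot, and variables do not carry over. Pictures are saved under pics/ and viewed, and the job is handed in when it is done.

```bash
ls; mkdir -p pics
python3 - <<'E'
from plant import readout, vision, r
import cv2, numpy as np
print(readout.get_state()); print(r.grasp_offset)
np.set_printoptions(precision=4,suppress=True)
for n in ("scene","side","wrist"):
    c=vision.get_calibration(n); print(n,c)
    cv2.imwrite(f"pics/{n}0.png",vision.capture(n))
E
```

```text
pics
{'time_s': 0.0, 'joints': array([ 9.20796642e+01,  2.05916972e+01,  6.34524576e-01, -2.01914923e-02,
       -7.01357583e+01, -1.65072327e+01]), 'qd': array([-0.0204582 ,  0.04781223,  0.06353614,  0.05941283, -0.03171488,
        0.0323458 ]), 'joint_torque': array([ 9.10825838e-04, -5.82715559e+01,  2.93052864e+01,  6.99683726e+00,
        6.99693774e-03, -1.61065159e-04]), 'tcp_pos': array([0.16807997, 0.65323972, 0.22562521]), 'eef_rot': array([  4.96477084,  89.90514982, -99.46967399]), 'contact_force': array([ 0.42588854, -0.21352485, -0.51746758]), 'moment': array([ 0.00162308,  0.02385098, -0.03771895]), 'gripper_width': 0.08813526580537974}
0.0188
scene {'intrinsics': array([[465.3218,   0.    , 262.5108],
       [  0.    , 465.3218, 195.63  ],
       [  0.    ,   0.    ,   1.    ]]), 'pose': array([[ 0.3838, -0.4906,  0.7823,  1.4395],
       [ 0.9231,  0.1829, -0.3382, -0.4281],
       [ 0.0228,  0.852 ,  0.5231,  0.7415],
       [ 0.    ,  0.    ,  0.    ,  1.    ]])}
side {'intrinsics': array([[395.1472,   0.    , 263.886 ],
       [  0.    , 395.1472, 190.194 ],
       [  0.    ,   0.    ,   1.    ]]), 'pose': array([[ 0.9366,  0.1722, -0.3051,  0.3169],
       [-0.3501,  0.429 , -0.8327, -0.7422],
       [-0.0125,  0.8868,  0.4621,  0.5546],
       [ 0.    ,  0.    ,  0.    ,  1.    ]])}
wrist {'intrinsics': array([[285.486 ,   0.    , 257.9209],
       [  0.    , 285.486 , 191.239 ],
       [  0.    ,   0.    ,   1.    ]]), 'pose': array([[-0.2498,  0.9391,  0.2359,  0.2319],
       [-0.9683, -0.2425, -0.0598,  0.6373],
       [ 0.001 , -0.2433,  0.9699,  0.3839],
       [ 0.    ,  0.    ,  0.    ,  1.    ]])}
```

View pics/scene0.png

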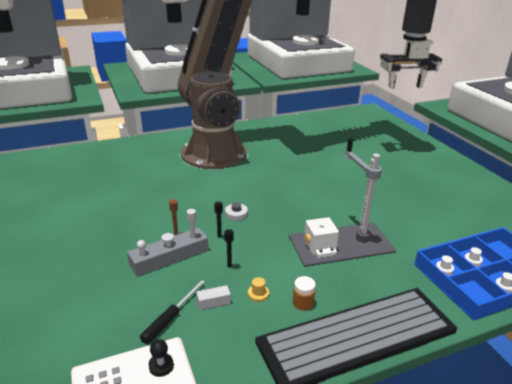

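View pics/side0.png

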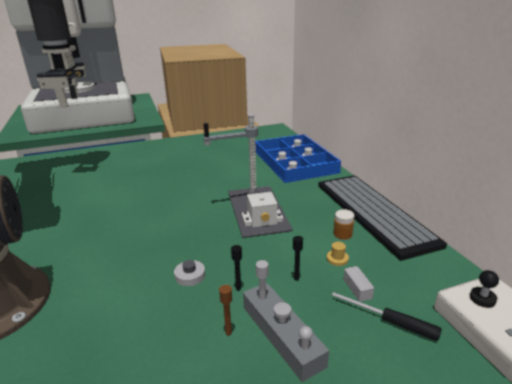

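View pics/wrist0.png

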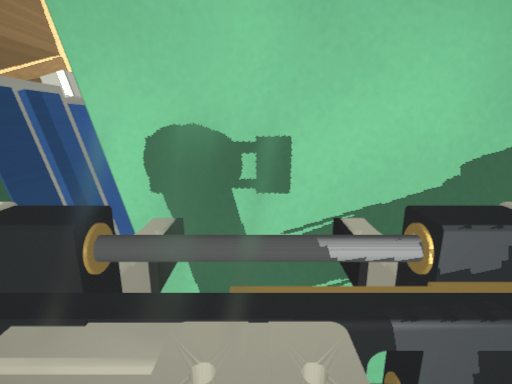

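Scene view: the rack holds the ball pin (142,250), the disc pin (168,240) and a tall grey cylinder-headed rod (193,222). The look-alikes are brown (174,215) and black (219,218) and (229,245), standing outside the rack. The grey one in the rack fits the description. I'll confirm it enlarged.

Run:
```python
import cv2
a=cv2.imread("pics/scene0.png"); b=cv2.imread("pics/side0.png")
def crop(im,x0,y0,w,h,s,n): cv2.imwrite(n,cv2.resize(im[y0:y0+h,x0:x0+w],None,fx=s,fy=s,interpolation=cv2.INTER_CUBIC))
crop(a,120,190,125,90,6,"pics/c1.png")
crop(a,285,130,115,135,4.4,"pics/c2.png")
crop(b,215,230,120,145,4.1,"pics/c3.png")
crop(b,190,105,110,140,4.2,"pics/c4.png")
```

```text
(no output)
```

View pics/c1.png

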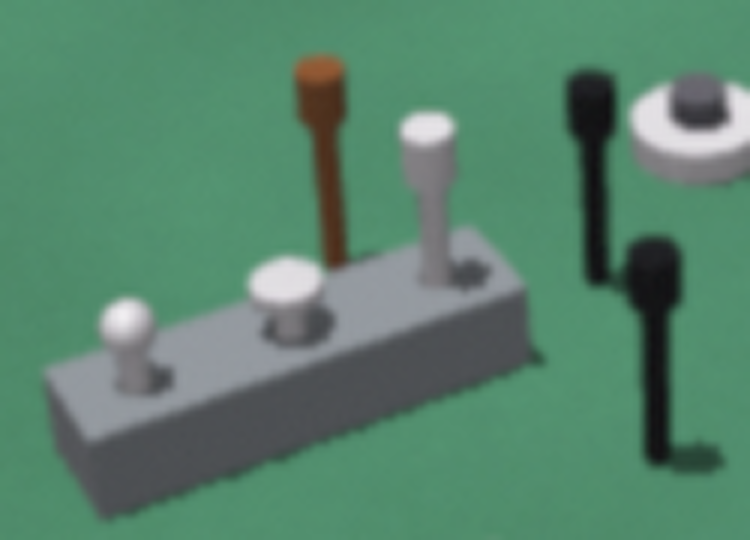

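View pics/c2.png

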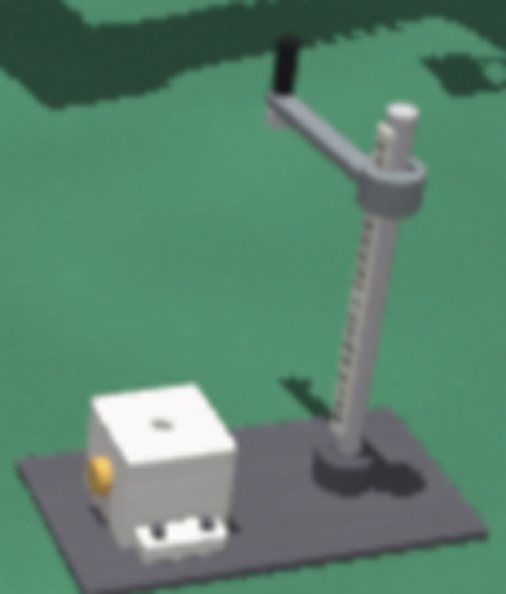

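View pics/c3.png

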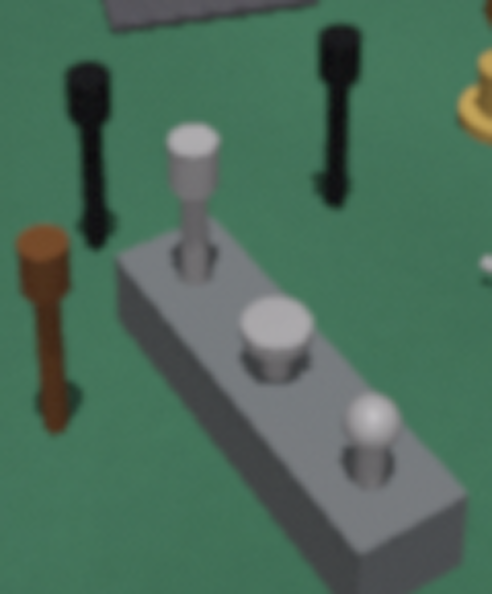

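View pics/c4.png

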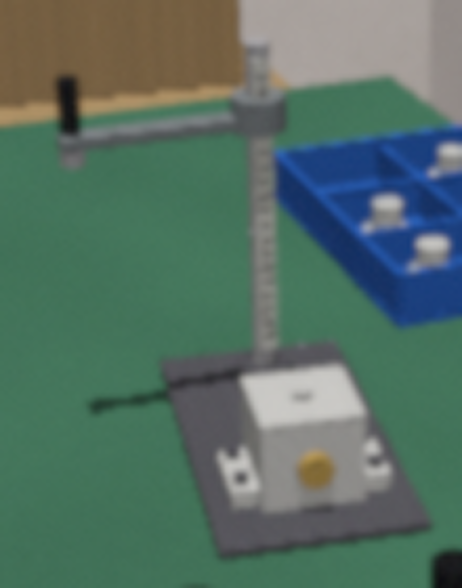

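```bash
cat > h.py <<'E'
import numpy as np, cv2
from plant import vision, readout
def ray(cam,px,cal=None):
    c=cal or vision.get_calibration(cam); K=c["intrinsics"];T=c["pose"]
    d=np.array([(px[0]-K[0,2])/K[0,0],-(px[1]-K[1,2])/K[1,1],-1.]); return T[:3,3],T[:3,:3]@d
def onz(cam,px,z,cal=None):
    o,d=ray(cam,px,cal); return o+d*(z-o[2])/d[2]
def tri(obs):
    A=np.zeros((3,3));b=np.zeros(3);L=[ray(*o) for o in obs]
    for o,d in L:
        d=d/np.linalg.norm(d);P=np.eye(3)-np.outer(d,d);A+=P;b+=P@o
    x=np.linalg.solve(A,b); return x
def proj(cam,p,cal=None):
    c=cal or vision.get_calibration(cam); K=c["intrinsics"];T=c["pose"]
    q=T[:3,:3].T@(np.asarray(p)-T[:3,3]); return np.array([K[0,0]*q[0]/-q[2]+K[0,2],-K[1,1]*q[1]/-q[2]+K[1,2]])
E
python3 - <<'E'
from h import *
np.set_printoptions(precision=4,suppress=True)
def c1(x,y):return ((x+.5)/6-.5+120,(y+.5)/6-.5+190)
def c2(x,y):return ((x+.5)/4.4-.5+285,(y+.5)/4.4-.5+130)
def c3(x,y):return ((x+.5)/4.1-.5+215,(y+.5)/4.1-.5+230)
def c4(x,y):return ((x+.5)/4.2-.5+190,(y+.5)/4.2-.5+105)
P={"rod":(c1(428,128),c3(193,140),.115),"bore":(c2(162,424),c4(303,396),.068),"col":(c2(403,111),c4(257,46),.255),"knobtop":(c2(288,42),c4(67,80),.251),
"disc":(c1(287,278),c3(278,320),.07),"ball":(c1(128,323),c3(372,418),.065),"bl1":(c1(590,80),c3(88,75),.1),"bl2":(c1(653,248),c3(340,38),.1),"brown":(c1(320,68),c3(43,240),.1)}
for k,(a,b,z) in P.items(): print(k,onz("scene",a,z),onz("side",b,z),tri([("scene",a),("side",b)]))
E
```

```text
rod [ 0.5073 -0.2133  0.115 ] [ 0.5046 -0.2132  0.115 ] [ 0.5051 -0.2126  0.1139]
bore [0.6187 0.0902 0.068 ] [0.6162 0.0915 0.068 ] [0.6167 0.0918 0.0671]
col [0.6359 0.2088 0.255 ] [0.6291 0.1999 0.255 ] [0.6326 0.2113 0.2522]
knobtop [0.5308 0.2025 0.251 ] [0.5081 0.1916 0.251 ] [0.5132 0.2149 0.2425]
disc [ 0.526  -0.2789  0.07  ] [ 0.5156 -0.2827  0.07  ] [ 0.518  -0.2774  0.0642]
ball [ 0.5263 -0.3423  0.065 ] [ 0.5312 -0.3393  0.065 ] [ 0.5299 -0.3423  0.068 ]
bl1 [ 0.4731 -0.1341  0.1   ] [ 0.4816 -0.1307  0.1   ] [ 0.48   -0.1363  0.1044]
bl2 [ 0.5979 -0.1487  0.1   ] [ 0.6057 -0.1466  0.1   ] [ 0.6034 -0.1508  0.1037]
brown [ 0.4236 -0.239   0.1   ] [ 0.4307 -0.2342  0.1   ] [ 0.4297 -0.2398  0.1043]
```

The enlarged crops confirm it: the grey cylinder-headed rod stands in the rack's hole nearest the gauge, and the other rack pins have a disc and a ball. Next I'll work out the tool axes.

Run:
```python
from h import *
from scipy.spatial.transform import Rotation as R
np.set_printoptions(precision=4,suppress=True)
s=readout.get_state()
M=R.from_euler('xyz',s['eef_rot'],degrees=True).as_matrix();print(M)
z=M[:,2];print("jaw ang",np.degrees(np.arctan2(z[1],z[0])))
T=vision.get_calibration("wrist")["pose"]; print(M.T@(T[:3,3]-s['tcp_pos'])); print(M.T@T[:3,:3])
```

```text
[[-0.0002  0.9684 -0.2493]
 [-0.0013 -0.2493 -0.9684]
 [-1.      0.0001  0.0013]]
jaw ang -104.43396274937662
[-0.1582  0.0658 -0.0002]
[[ 0.0005  0.2435 -0.9699]
 [-0.0005  0.9699  0.2435]
 [ 1.      0.0003  0.0006]]
```

```bash
python3 -m handwheel '[[[0.5,-0.3,1,0],[0.7,-0.7,1,0],[1,-1,0.5,0],[1,-1,0,0],[1,-1,0,0],[1,-1,0,0],[1,-1,0,0],[1,-1,0,0]]]' 50
```

```text
time_s: 0.95
tcp_pos: [0.4241, 0.4008, 0.32]
eef_rot: [17.1, 89.6, -86.8]
contact_force: [-0.3, 1.2, -0.1]
gripper_width: 0.0501
```

```bash
python3 -m handwheel '[[[0.6,-1,0,-1],[0.6,-1,0,-1],[0.6,-1,0,-1],[0.6,-1,0,-1],[0.6,-1,0,-1],[0.6,-1,0,-1],[0.6,-1,0,-1],[0.5,-0.7,0,-1]]]'
python3 -m handwheel '[[[0,0,0,-1],[0,0,0,-1],[0,0,0,-1],[0,0,0,-1],[0,0,0,-1],[0,0,0,-1],[0,0,0,-1],[0,0,0,-1]]]'
```

```text
time_s: 1.75
tcp_pos: [0.6177, 0.0774, 0.3188]
eef_rot: [7.6, 89.5, -137.9]
contact_force: [0.3, 0.6, 0.7]
gripper_width: 0.0502
time_s: 2.55
tcp_pos: [0.6188, 0.0705, 0.3141]
eef_rot: [6.5, 89.1, 178.8]
contact_force: [0.0, -0.2, -0.6]
gripper_width: 0.0499
```

```bash
python3 -m handwheel '[[[0,0.5,-1,0],[0,0,-1,0],[0,0,-0.9,0],[0,0,0,0],[0,0,0,0]]]'
cat > look.py <<'E'
import sys; from h import *
from scipy.spatial.transform import Rotation as R
np.set_printoptions(precision=4,suppress=True)
n,cam=sys.argv[1:3]
s=readout.get_state();cal=vision.get_calibration(cam);im=vision.capture(cam)
cv2.imwrite(f"pics/{n}.png",im);np.savez(f"{n}.npz",K=cal["intrinsics"],T=cal["pose"],tcp=s["tcp_pos"],rot=s["eef_rot"])
z=R.from_euler('xyz',s['eef_rot'],degrees=True).as_matrix()
print(s["time_s"],s["tcp_pos"],"jaw",np.degrees(np.arctan2(z[1,2],z[0,2])),"toolx",z[:,0],"F",s["contact_force"],s["gripper_width"])
if len(sys.argv)>3:
    x,y,w,h,f=map(float,sys.argv[3:8]);x,y,w,h=map(int,(x,y,w,h))
    cv2.imwrite(f"pics/{n}c.png",cv2.resize(im[y:y+h,x:x+w],None,fx=f,fy=f,interpolation=cv2.INTER_CUBIC))
E
python3 look.py w1 wrist
```

```text
time_s: 3.05
tcp_pos: [0.6189, 0.0907, 0.1965]
eef_rot: [4.9, 89.2, 177.0]
contact_force: [0.4, 0.3, 1.5]
gripper_width: 0.0498
3.05 [0.6189 0.0907 0.1965] jaw 172.06380226598495 toolx [-0.0139  0.0007 -0.9999] F [0.3539 0.2688 1.481 ] 0.04976850413232347
```

View pics/w1.png

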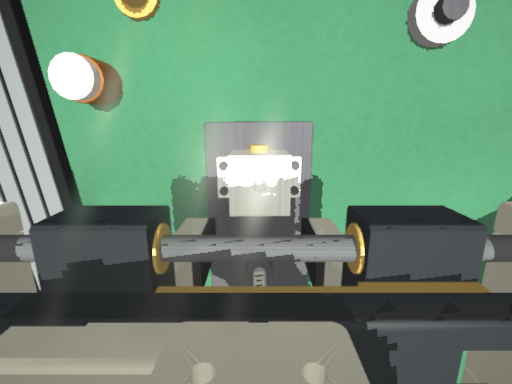

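Run:
```python
from h import *
im=cv2.imread("pics/w1.png")
c=im[140:225,200:320].astype(float)
c=np.clip((c-150)*255/105,0,255).astype(np.uint8)
cv2.imwrite("pics/w1c.png",cv2.resize(c,None,fx=6,fy=6,interpolation=cv2.INTER_CUBIC))
d=np.load("w1.npz");cal=dict(intrinsics=d["K"],pose=d["T"])
print(proj("wrist",[.618,.091,.068],cal))
```

```text
[257.80884763 184.8370977 ]
```

View pics/w1c.png

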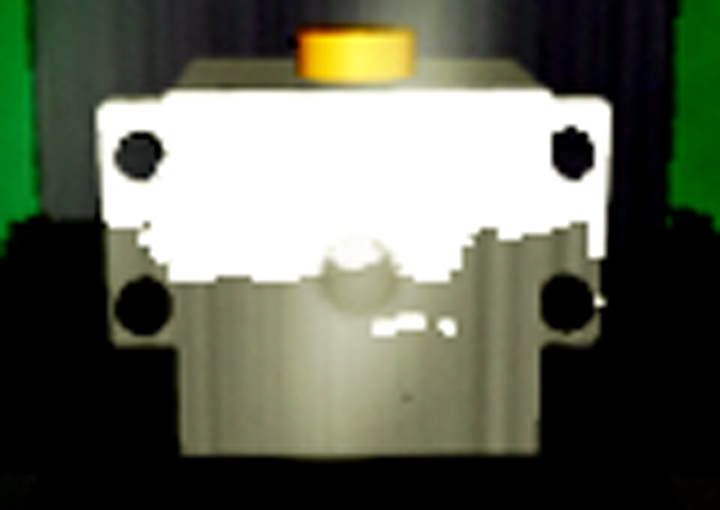

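```bash
python3 - <<'E'
from h import *
d=np.load("w1.npz");cal=dict(intrinsics=d["K"],pose=d["T"])
p=onz("wrist",(259.4,185.4),.068,cal);print(p,p-d["tcp"])
E
python3 -m handwheel '[[[0,0,1,0],[0,0,0.8,0],[-0.3,-1,0,0],[-0.4,-1,0,0],[-0.4,-1,0,0],[-0.4,-1,0,0],[-0.4,-1,0,0],[-0.4,-1,0,0]]]'
python3 -m handwheel '[[[-0.4,-1,0,0],[-0.2,-0.6,0,0],[0,0,-0.5,0],[0,0,0,0],[0,0,0,0]]]'
python3 look.py w2 wrist
```

```text
[0.61645952 0.09182107 0.068     ] [-0.00242045  0.00116295 -0.12847491]
time_s: 3.9
tcp_pos: [0.5302, -0.153, 0.2903]
eef_rot: [-159.5, 89.4, 13.0]
contact_force: [0.9, -0.1, 0.3]
gripper_width: 0.0501
time_s: 4.4
tcp_pos: [0.5056, -0.2262, 0.2844]
eef_rot: [-176.2, 88.2, -4.0]
contact_force: [-1.1, 0.5, 0.7]
gripper_width: 0.0502
4.4 [ 0.5056 -0.2262  0.2844] jaw 172.1490700797872 toolx [ 0.0305 -0.0022 -0.9995] F [-1.0692  0.4781  0.7466] 0.050194936246735135
```

View pics/w2.png

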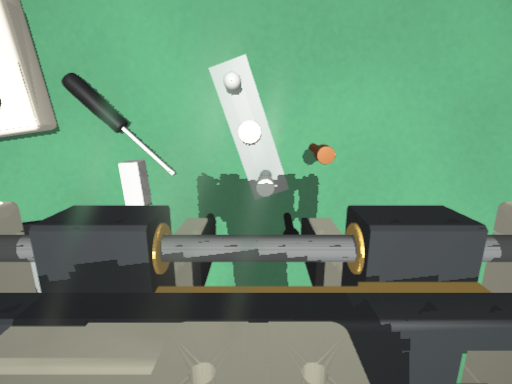

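```bash
python3 -m handwheel '[[[0,0,-0.5,0],[0,0,-0.4,0],[0,0,-0.2,0],[0,0,0,0]]]'
python3 look.py w3 wrist 220 140 90 70 6
```

```text
time_s: 4.85
tcp_pos: [0.5089, -0.2241, 0.2445]
eef_rot: [-177.4, 87.8, -5.0]
contact_force: [1.0, -0.5, 0.7]
gripper_width: 0.0504
4.85 [ 0.5089 -0.2241  0.2445] jaw 172.42131075253144 toolx [ 0.0375 -0.0033 -0.9993] F [ 0.9792 -0.4531  0.6779] 0.05036919761004883
```

View pics/w3c.png

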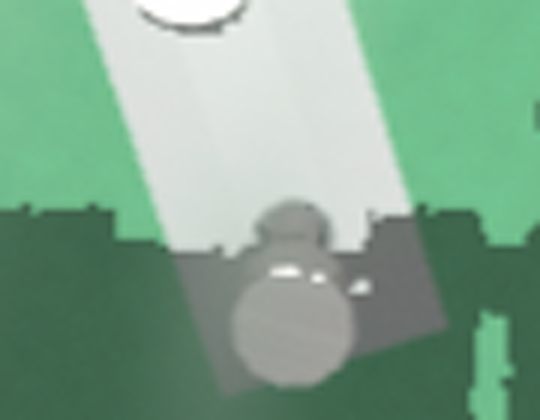

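```bash
cat > st.py <<'E'
from h import *
from scipy.spatial.transform import Rotation as R
np.set_printoptions(precision=4,suppress=True)
s=readout.get_state()
z=R.from_euler('xyz',s['eef_rot'],degrees=True).as_matrix()
print(s["time_s"],s["tcp_pos"],"jaw %.2f"%np.degrees(np.arctan2(z[1,2],z[0,2])),"tx",z[:,0],"F",s["contact_force"],"w",s["gripper_width"])
E
python3 -m handwheel '[[[0,0,0,0],[0,0,0,0],[0,0,0,0],[0,0,0,0],[0,0,0,0],[0,0,0,0],[0,0,0,0],[0,0,0,0]]]'; python3 st.py;  python3 -m handwheel '[[[0.5,0,0,0],[0.5,0,0,0],[0,0,0,0]]]';python3 st.py; python3 -m handwheel '[[[-0.5,0,0,0],[-0.5,0,0,0],[0,0,0,0]]]'; python3 st.py
```

```text
time_s: 5.7
tcp_pos: [0.5109, -0.2243, 0.2484]
eef_rot: [-178.8, 87.6, -6.4]
contact_force: [-0.0, -0.2, 1.0]
gripper_width: 0.0504
5.7 [ 0.5109 -0.2243  0.2484] jaw 172.48 tx [ 0.0424 -0.0047 -0.9991] F [-0.0199 -0.2009  1.0257] w 0.05036862308460711
time_s: 6.0
tcp_pos: [0.5516, -0.2244, 0.2488]
eef_rot: [-178.7, 87.5, -6.2]
contact_force: [-0.6, -0.4, -0.9]
gripper_width: 0.0502
6.0 [ 0.5516 -0.2244  0.2488] jaw 172.46 tx [ 0.043  -0.0047 -0.9991] F [-0.5887 -0.4227 -0.9369] w 0.0501540326778935
time_s: 6.3
tcp_pos: [0.5101, -0.2242, 0.2473]
eef_rot: [-178.6, 87.7, -6.2]
contact_force: [0.6, -0.0, 1.3]
gripper_width: 0.0502
6.3 [ 0.5101 -0.2242  0.2473] jaw 172.47 tx [ 0.0401 -0.0043 -0.9992] F [ 0.5943 -0.0187  1.2654] w 0.050188525852790516
```

```bash
python3 -m handwheel '[[[0,1,0,0],[0,1,0,0],[0,0,0,0]]]';python3 st.py; python3 -m handwheel '[[[0,-1,0,0],[0,-1,0,0],[0,0,0,0]]]'; python3 st.py;  python3 -m handwheel '[[[0,0,1,0],[0,0,1,0],[0,0,0,0]]]'; python3 st.py;  python3 -m handwheel '[[[0,0,-1,0],[0,0,-1,0],[0,0,0,0]]]'; python3 st.py
```

```text
time_s: 6.6
tcp_pos: [0.5093, -0.1434, 0.2474]
eef_rot: [-178.7, 87.7, -6.5]
contact_force: [-0.2, -0.3, 0.5]
gripper_width: 0.05
6.6 [ 0.5093 -0.1434  0.2474] jaw 172.23 tx [ 0.0407 -0.0046 -0.9992] F [-0.2486 -0.3024  0.5028] w 0.04995280249025114
time_s: 6.9
tcp_pos: [0.5105, -0.2234, 0.2484]
eef_rot: [-178.9, 87.5, -6.3]
contact_force: [0.3, -0.6, -0.8]
gripper_width: 0.0499
6.9 [ 0.5105 -0.2234  0.2484] jaw 172.68 tx [ 0.0428 -0.0047 -0.9991] F [ 0.3408 -0.6336 -0.789 ] w 0.049862667682471426
time_s: 7.2
tcp_pos: [0.509, -0.2254, 0.3292]
eef_rot: [-179.5, 87.8, -7.1]
contact_force: [0.2, 0.8, -0.7]
gripper_width: 0.05
7.2 [ 0.509  -0.2254  0.3292] jaw 172.47 tx [ 0.0383 -0.0048 -0.9993] F [ 0.2254  0.7897 -0.7296] w 0.049988545741362286
time_s: 7.5
tcp_pos: [0.5101, -0.2257, 0.2498]
eef_rot: [-179.0, 87.4, -6.6]
contact_force: [-0.4, -0.1, 0.2]
gripper_width: 0.0501
7.5 [ 0.5101 -0.2257  0.2498] jaw 172.43 tx [ 0.045  -0.0052 -0.999 ] F [-0.4471 -0.1191  0.2318] w 0.050087254409301354
```

```bash
for i in 1 2 ; do python3 -m handwheel '[[[0,0,0,0],[0,0,0,0],[0,0,0,0],[0,0,0,0],[0,0,0,0],[0,0,0,0],[0,0,0,0],[0,0,0,0]]]' >/dev/null; python3 st.py; python3 -c "
from plant import readout
print(readout.get_state()['joints'].round(3))";done; python3 -c "
from plant import readout,vision
for i in range(4):
  vision.capture('side'); s=readout.get_state(); print(s['joints'].round(3),s['tcp_pos'].round(4),s['eef_rot'].round(2))"
```

```text
8.3 [ 0.513  -0.2266  0.2569] jaw 172.50 tx [ 0.0526 -0.008  -0.9986] F [-0.2009 -0.3626 -0.6381] w 0.04993774409963894
[ -3.644   6.86  -13.666   0.289 -66.438  -3.971]
9.1 [ 0.5129 -0.2266  0.2566] jaw 172.49 tx [ 0.0519 -0.0079 -0.9986] F [-0.1239  0.3233  0.406 ] w 0.05009644178711309
[ -3.646   6.882 -13.68    0.284 -66.441  -3.971]
[ -3.647   6.879 -13.683   0.288 -66.443  -3.971] [ 0.5128 -0.2266  0.2566] [178.82  86.99  -8.69]
[ -3.647   6.879 -13.68    0.286 -66.441  -3.967] [ 0.5129 -0.2266  0.2566] [178.86  86.99  -8.65]
[ -3.646   6.878 -13.68    0.288 -66.444  -3.972] [ 0.5129 -0.2266  0.2567] [178.83  86.99  -8.68]
[ -3.648   6.878 -13.679   0.285 -66.44   -3.971] [ 0.5129 -0.2266  0.2567] [178.89  86.99  -8.63]
```

```bash
python3 -m handwheel '[[[0,0,1,0],[0,0,1,0],[0,0,0,0],[0,0,0,0],[0,0,0,0],[0,0,0,0]]]' >/dev/null;python3 st.py;  python3 -m handwheel '[[[0,0,-0.25,0],[0,0,-0.25,0],[0,0,-0.25,0],[0,0,-0.25,0],[0,0,-0.25,0],[0,0,-0.25,0],[0,0,-0.25,0],[0,0,-0.25,0]]]' >/dev/null; python3 st.py; python3 -m handwheel '[[[0,0,0,0],[0,0,0,0],[0,0,0,0]]]' >/dev/null;python3 st.py
```

```text
9.9 [ 0.5114 -0.2263  0.3373] jaw 172.47 tx [ 0.0485 -0.0071 -0.9988] F [ 0.4864  1.2059 -0.3855] w 0.04986793005662172
10.7 [ 0.5101 -0.226   0.2474] jaw 172.46 tx [ 0.0437 -0.0063 -0.999 ] F [-0.0434  0.9757  0.2525] w 0.049951039803883095
11.0 [ 0.5095 -0.2259  0.2458] jaw 172.46 tx [ 0.0414 -0.006  -0.9991] F [-0.4779 -0.5585  0.5321] w 0.049668872454827775
```

```bash
D='x'; for i in 1 2; do python3 -m handwheel '[[[0,0,1,0],[0,0,1,0],[0,0,0,0],[0,0,0,0],[0,0,0,0]]]' >/dev/null;python3 st.py;  python3 -m handwheel '[[[0,0,-0.25,0],[0,0,-0.25,0],[0,0,-0.25,0],[0,0,-0.25,0],[0,0,-0.25,0],[0,0,-0.25,0],[0,0,-0.25,0],[0,0,-0.15,0]]]' >/dev/null; python3 st.py; done
```

```text
11.5 [ 0.5095 -0.2261  0.3303] jaw 172.46 tx [ 0.044  -0.0067 -0.999 ] F [-0.5382  0.0368  0.0844] w 0.049605819321937784
12.3 [ 0.5075 -0.2256  0.2436] jaw 172.44 tx [ 0.0376 -0.0054 -0.9993] F [-0.5885  0.2033  0.3948] w 0.05022327503447996
12.8 [ 0.5063 -0.2255  0.3225] jaw 172.43 tx [ 0.0332 -0.0049 -0.9994] F [-0.4532 -0.2903 -0.2541] w 0.05037766444441014
13.6 [ 0.5043 -0.225   0.2357] jaw 172.41 tx [ 0.027  -0.0036 -0.9996] F [-0.84   -0.4668 -0.0259] w 0.050076856252793525
```

```bash
python3 -m handwheel '[[[0,0,1,0],[0,0,1,0],[0,0,0,0],[0,0,0,0],[0,0,0,0]]]' >/dev/null;python3 st.py;  python3 -m handwheel '[[[0,0.1,-0.25,0],[0,0.1,-0.25,0],[0,0.1,-0.25,0],[0,0,-0.25,0],[0,0,-0.25,0],[0,0,-0.25,0],[0,0,-0.2,0],[0,0,0,0]]]' >/dev/null; python3 st.py; python3 look.py w4 wrist 220 140 90 70 6
python3 - <<'E'
from h import *
d=np.load("w3.npz");cal=dict(intrinsics=d["K"],pose=d["T"])
p=onz("wrist",((293.5)/6-.5+220,328.5/6-.5+140),.115,cal);print(p,p-d["tcp"])
E
```

```text
14.1 [ 0.5032 -0.2248  0.3147] jaw 172.40 tx [ 0.0227 -0.0031 -0.9997] F [ 0.2898 -0.8098 -0.9402] w 0.05000120261532529
14.9 [ 0.5007 -0.211   0.2357] jaw 172.40 tx [ 0.0151 -0.0017 -0.9999] F [-0.0495  0.3788  0.1241] w 0.05004077289445108
14.9 [ 0.5007 -0.211   0.2357] jaw 172.39869656159698 toolx [ 0.0151 -0.0017 -0.9999] F [-0.0495  0.3788  0.1241] 0.05004077289445108
[ 0.50508415 -0.21273723  0.115     ] [-0.00384222  0.01136077 -0.12950094]
```

View pics/w4c.png

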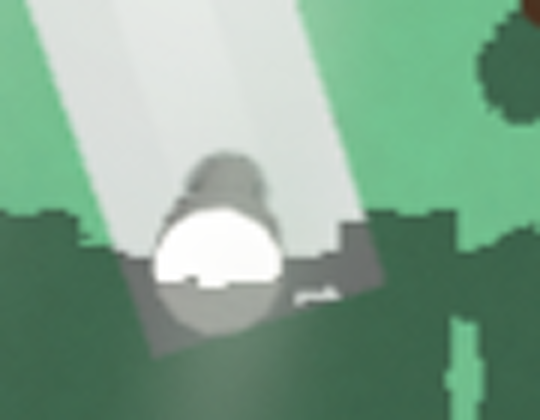

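Run:
```python
from h import *
d=np.load("w4.npz");cal=dict(intrinsics=d["K"],pose=d["T"])
p=onz("wrist",((218.5)/6-.5+220,271.5/6-.5+140),.115,cal);print(p,p-d["tcp"])
```

```text
[ 0.50509089 -0.21303063  0.115     ] [ 0.00435413 -0.00206504 -0.12070593]
```

```bash
python3 -m handwheel '[[[0.03,-0.01,-0.25,0],[0.03,-0.01,-0.25,0],[0.03,-0.01,-0.25,0],[0.03,-0.01,-0.25,0],[0.02,-0.01,-0.25,0],[0.02,0,-0.25,0],[0.02,0,-0.2,0],[0,0,0,0]]]' >/dev/null; python3 st.py
```

```text
15.75 [ 0.5091 -0.2136  0.1626] jaw 172.38 tx [ 0.0167 -0.0022 -0.9999] F [-0.1676  0.4417  0.5716] w 0.04984157615435239
```

```bash
python3 -m handwheel '[[[-0.01,0,-0.25,0],[-0.01,0,-0.25,0],[-0.02,0,-0.25,0],[-0.02,0,-0.25,0],[0,0,-0.25,0],[0,0,-0.1,0],[0,0,0,0]]]' >/dev/null; python3 st.py
```

```text
16.45 [ 0.5064 -0.2136  0.1039] jaw 172.39 tx [ 0.0169 -0.0024 -0.9999] F [-0.365   0.143   0.3191] w 0.0500173910144919
```

```bash
python3 -m handwheel '[[[-0.02,0.01,-0.2,0],[0,0,-0.2,0],[0,0,-0.1,0],[0,0,0,0]]]' >/dev/null; python3 st.py; python3 look.py s5 scene 120 170 125 100 6;python3 look.py w5 wrist
```

```text
16.85 [ 0.506  -0.2132  0.0827] jaw 172.40 tx [ 0.0179 -0.0026 -0.9998] F [-0.9217  0.4952  0.7203] w 0.05017035814382779
16.85 [ 0.506  -0.2132  0.0827] jaw 172.39779887340705 toolx [ 0.0179 -0.0026 -0.9998] F [-0.9217  0.4952  0.7203] 0.05017035814382779
16.9 [ 0.5062 -0.2133  0.083 ] jaw 172.3992086214631 toolx [ 0.0182 -0.0027 -0.9998] F [-0.5655  0.209   0.313 ] 0.04997601984125693
```

View pics/s5c.png

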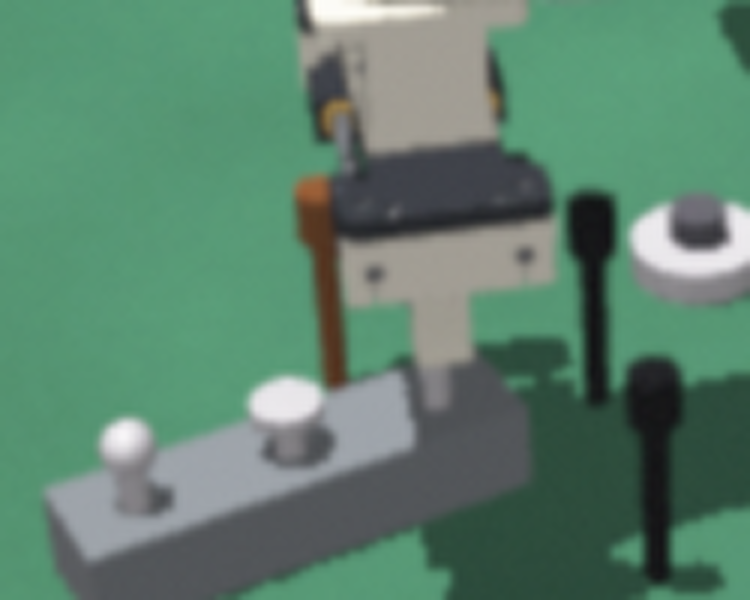

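View pics/w5.png

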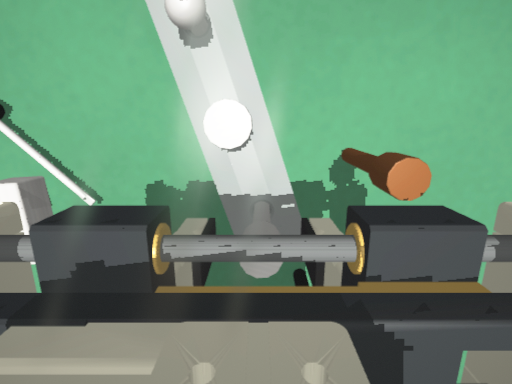

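The fingers straddle the rod's head, with the rod's shank directly below the finger at scene crop (437,390). Closing.

```bash
python3 -m handwheel '[[[0,0,0,0],[0,0,0,0],[0,0,0,0],[0,0,0,0],[0,0,0,0],[0,0,0,0]]]' 10 30; python3 st.py
```

```text
time_s: 17.55
tcp_pos: [0.5065, -0.2134, 0.0844]
eef_rot: [179.3, 88.9, -8.3]
contact_force: [-1.2, 0.1, 0.5]
gripper_width: 0.0216
17.55 [ 0.5065 -0.2134  0.0844] jaw 172.40 tx [ 0.0197 -0.0029 -0.9998] F [-1.1885  0.112   0.5106] w 0.021562278314395344
```

```bash
python3 -m handwheel '[[[0,0,0.2,0],[0,0,0.3,0],[0,0,0.4,0],[0,0,0.5,0],[0,0,0.5,0],[0,0,0.5,0],[0,0,0.5,0],[0,0,0.5,0]]]'>/dev/null; python3 st.py; python3 -m handwheel '[[[0,0,0.5,0],[0,0,0.4,0],[0,0,0.2,0],[0,0,0,0],[0,0,0,0]]]'>/dev/null; python3 st.py
```

```text
18.35 [ 0.5046 -0.213   0.2288] jaw 172.38 tx [ 0.0177 -0.0022 -0.9998] F [ 0.4717  0.0836 -1.4098] w 0.021290488282336588
18.85 [ 0.5052 -0.2132  0.2818] jaw 172.40 tx [ 0.0271 -0.0031 -0.9996] F [ 0.3181  0.7262 -2.2601] w 0.02131679397275743
```

```bash
python3 -m handwheel '[[[0.15,0.4,0,0],[0.28,0.76,0,0],[0.28,0.76,0,0],[0.28,0.76,0,0],[0.28,0.76,0,0],[0.28,0.76,0,0],[0.28,0.76,0,0],[0.28,0.76,0,0]]]'>/dev/null; python3 st.py; python3 -m handwheel '[[[0.28,0.76,0,0],[0.2,0.5,0,0],[0.1,0.25,0,0],[0.0,0.0,0,0],[0,0,0,0],[0,0,0,0]]]'>/dev/null; python3 st.py
```

```text
19.65 [0.5864 0.0209 0.2734] jaw 171.99 tx [ 0.0137 -0.0042 -0.9999] F [ 0.7413  0.2208 -1.5274] w 0.021482712421246754
20.25 [0.6089 0.0857 0.2674] jaw 172.16 tx [ 0.0046 -0.0073 -1.    ] F [-0.251   0.7707 -2.0572] w 0.021331847200045172
```

```bash
python3 -m handwheel '[[[0.04,0.03,-0.25,0],[0.04,0.03,-0.25,0],[0.04,0.03,-0.25,0],[0.04,0.03,-0.25,0],[0.02,0.03,-0.25,0],[0,0,-0.25,0],[0,0,-0.2,0],[0,0,0,0]]]'>/dev/null; python3 st.py; python3 -m handwheel '[[[0,0,0,0],[0,0,0,0]]]'>/dev/null; python3 look.py s6 scene 290 160 80 100 6;python3 look.py d6 side 220 130 80 100 6; python3 look.py w6 wrist 200 130 110 90 6
```

```text
21.05 [0.6152 0.0892 0.1924] jaw 171.96 tx [ 0.0029 -0.0076 -1.    ] F [-0.1463 -0.6515 -1.0867] w 0.021101894048301487
21.25 [0.6154 0.0892 0.1925] jaw 171.9760034515365 toolx [ 0.0032 -0.0079 -1.    ] F [ 0.2805  0.7272 -0.0478] 0.021162521314490382
21.3 [0.6155 0.0893 0.1927] jaw 171.98387201195595 toolx [ 0.0035 -0.0078 -1.    ] F [ 0.3564  0.1846 -1.1095] 0.021454559981578976
21.35 [0.6156 0.0893 0.1928] jaw 171.97899963249958 toolx [ 0.0037 -0.0077 -1.    ] F [ 0.3208 -0.6326 -1.0373] 0.021149487127200328
```

View pics/s6c.png

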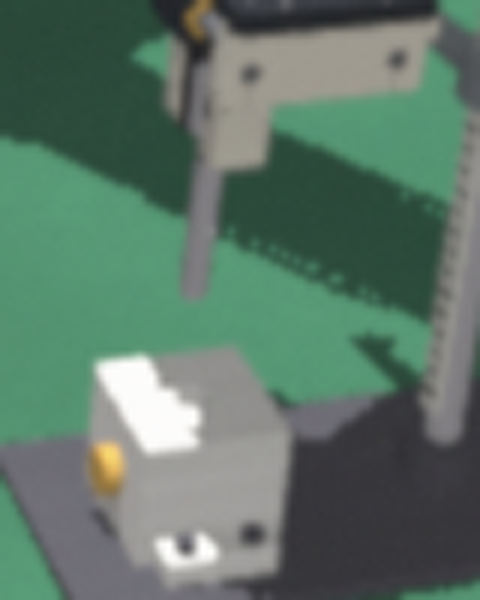

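View pics/d6c.png

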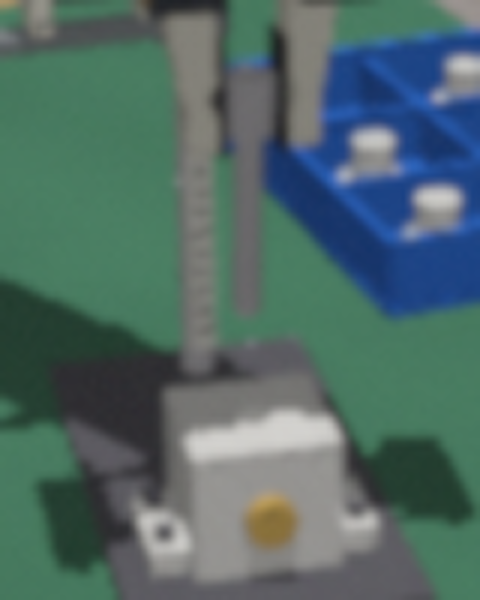

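View pics/w6c.png

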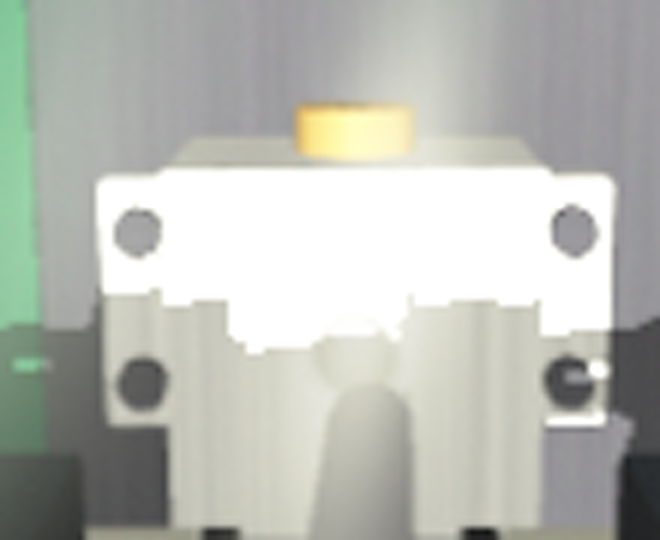

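```bash
cat > ov.py <<'E'
import sys; from h import *
n=sys.argv[1]; bx,by,tx,ty,lx,ly=map(float,sys.argv[2:8]); x0,y0,w,h=map(int,sys.argv[8:12]) # bore xy, tip xy, lean(unit per m up)
cam=sys.argv[12]; tz=float(sys.argv[13]); f=6
d=np.load(n+".npz");cal=dict(intrinsics=d["K"],pose=d["T"])
im=cv2.imread(f"pics/{n}.png")[y0:y0+h,x0:x0+w]
im=cv2.resize(im,None,fx=f,fy=f,interpolation=cv2.INTER_CUBIC)
t=np.linspace(0,2*np.pi,41)
def circ(cx,cy,z,r,col):
    p=[proj(cam,[cx+r*np.cos(a),cy+r*np.sin(a),z],cal) for a in t]
    p=np.array([((u-x0+.5)*f-.5,(v-y0+.5)*f-.5) for u,v in p]); cv2.polylines(im,[np.round(p).astype(np.int32)],True,col,1)
circ(bx,by,.068,.00675,(0,0,255))
circ(tx,ty,tz,.0045,(255,0,0))
for k in (.002,.02,.04): circ(tx+lx*k,ty+ly*k,tz+k,.006,(255,0,255))
cv2.imwrite(f"pics/{n}o.png",im)
E
python3 ov.py w6 .6165 .0918 .6150 .0890 0 0 200 130 110 90 wrist 0.1184
```

```text
(no output)
```

View pics/w6o.png

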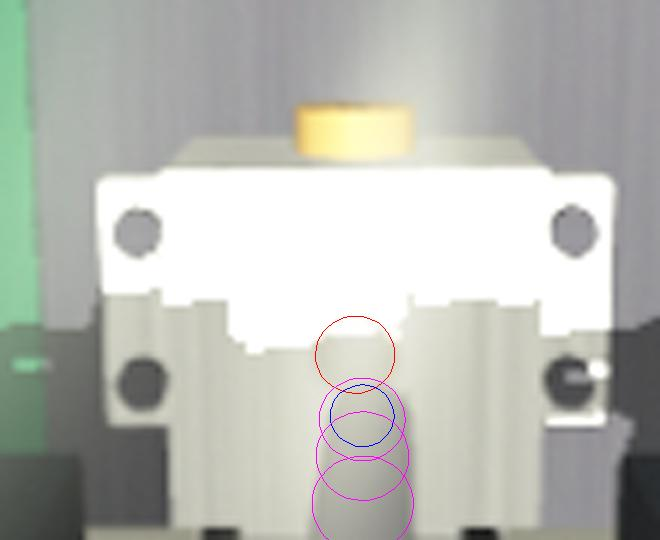

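```bash
python3 ov.py w6 .6165 .0918 .6137 .0892 0.033 0 200 130 110 90 wrist 0.1184; python3 ov.py d6 .6165 .0918 .6137 .0892 0.033 0 220 130 80 100 side 0.1184;python3 ov.py s6 .6165 .0918 .6137 .0892 0.033 0 290 160 80 100 scene 0.1184; python3 -c "
import cv2,numpy as np
a=cv2.imread('pics/d6o.png');b=cv2.imread('pics/s6o.png');w=cv2.imread('pics/w6o.png')[240:540,200:520]
cv2.imwrite('pics/o6.png',cv2.resize(np.hstack([a,b]),None,fx=.83,fy=.83));cv2.imwrite('pics/o6w.png',w)"
```

```text
(no output)
```

View pics/o6.png

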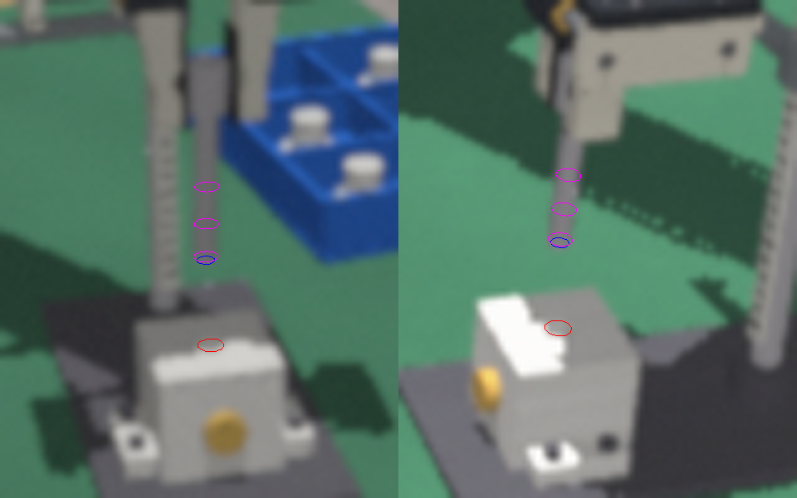

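View pics/o6w.png

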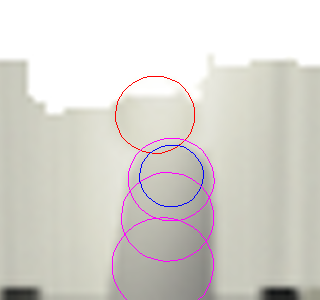

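Run:
```python
from h import *
d=np.load("d6.npz");cal=dict(intrinsics=d["K"],pose=d["T"])
for l in (0,.033):
  a=proj("side",[.6137,.0892,.1184],cal);b=proj("side",[.6137+l*.06,.0892,.1784],cal);print(l,(b-a), (b-a)[0]/(b-a)[1]*140)
im=cv2.imread("pics/d6.png").astype(float)
for v in range(157,182,2): 
  print(v,im[v,255:270].sum(1).round().astype(int))
```

```text
0 [ -0.39764    -22.21984008] 2.505400546009902
0.033 [  0.37003241 -22.34119784] -2.3187896076205865
157 [335 292 276 280 295 309 318 302 265 217 190 181 185 180 189]
159 [337 299 286 288 295 309 313 301 262 222 193 185 186 178 177]
161 [331 302 290 289 298 310 315 304 274 235 210 197 184 188 180]
163 [343 310 295 291 298 309 315 306 292 277 257 235 214 192 187]
165 [333 309 297 295 300 311 315 306 293 290 292 284 258 222 194]
167 [333 311 297 296 301 311 314 304 293 291 294 295 293 281 257]
169 [340 317 301 296 303 310 313 302 295 291 291 293 295 295 292]
171 [343 315 300 298 301 311 313 304 292 294 296 298 297 299 299]
173 [352 325 305 295 301 313 309 301 294 294 297 300 295 296 297]
175 [344 319 302 296 301 310 309 301 294 292 299 299 298 299 300]
177 [347 324 301 297 300 312 309 301 293 294 297 296 297 299 301]
179 [353 322 298 294 300 311 311 303 293 293 295 297 296 298 296]
181 [331 315 299 295 305 315 314 303 293 294 295 295 294 295 295]
```

```bash
python3 -m handwheel '[[[0,0,0.25,0],[0,0,0.25,0],[0,0,0.25,0],[0,0,0.25,0],[0,0,0.25,0],[0,0,0.25,0],[0,0,0.25,0],[0,0,0.25,0]]]'>/dev/null;python3 st.py; python3 -m handwheel '[[[0,0,-0.9,0],[0,0,-0.9,0],[0,0,0,0],[0,0,0,0],[0,0,0,0],[0,0,0,0]]]'>/dev/null;python3 st.py
```

```text
22.2 [0.6157 0.0892 0.2815] jaw 171.98 tx [ 0.0062 -0.0067 -1.    ] F [-0.7847 -0.1755 -1.1554] w 0.021412326873412095
22.8 [0.6194 0.09   0.2173] jaw 172.03 tx [ 0.0165 -0.0044 -0.9999] F [-0.3034  0.0815 -1.2998] w 0.021041137323850132
```

```bash
python3 -m handwheel '[[[0,0,0.25,0],[0,0,0.25,0],[0,0,0.25,0],[0,0,0.25,0],[0,0,0.25,0],[0,0,0.25,0],[0,0,0.25,0]]]'>/dev/null;python3 st.py; python3 -m handwheel '[[[0,0,-1,0],[0,0,-1,0],[0,0,0,0],[0,0,0,0],[0,0,0,0],[0,0,0,0]]]'>/dev/null;python3 st.py
```

```text
23.5 [0.6203 0.0901 0.2972] jaw 172.04 tx [ 0.0214 -0.0028 -0.9998] F [ 0.2975  0.09   -2.0552] w 0.021348873379903852
24.1 [0.6242 0.0909 0.2256] jaw 172.09 tx [ 0.0326 -0.0004 -0.9995] F [ 0.5306 -0.0521 -1.7389] w 0.021184782972742747
```

```bash
python3 -m handwheel '[[[-0.02,0.01,-0.25,0],[-0.02,0.01,-0.25,0],[-0.02,0,-0.25,0],[-0.02,0,-0.2,0],[-0.02,0,-0.2,0],[0,0,-0.15,0],[0,0,0,0],[0,0,0,0]]]'>/dev/null;python3 st.py; python3 look.py w7 wrist 200 130 110 90 6;python3 look.py d7 side 220 130 80 100 6; python3 look.py s7 scene
```

```text
24.9 [0.6202 0.0919 0.1709] jaw 172.10 tx [ 0.0346  0.0003 -0.9994] F [ 0.3123 -0.4138 -1.6029] w 0.021026368990568686
24.9 [0.6202 0.0919 0.1709] jaw 172.09600276342525 toolx [ 0.0346  0.0003 -0.9994] F [ 0.3123 -0.4138 -1.6029] 0.021026368990568686
24.95 [0.6202 0.0919 0.1709] jaw 172.09451647215226 toolx [ 0.0345  0.0004 -0.9994] F [ 0.3985  1.141  -0.6598] 0.021221737068338423
25.0 [0.6203 0.092  0.1712] jaw 172.0941859641684 toolx [ 0.035   0.0006 -0.9994] F [ 0.915   0.3063 -1.0504] 0.02105399342392823
```

View pics/w7c.png

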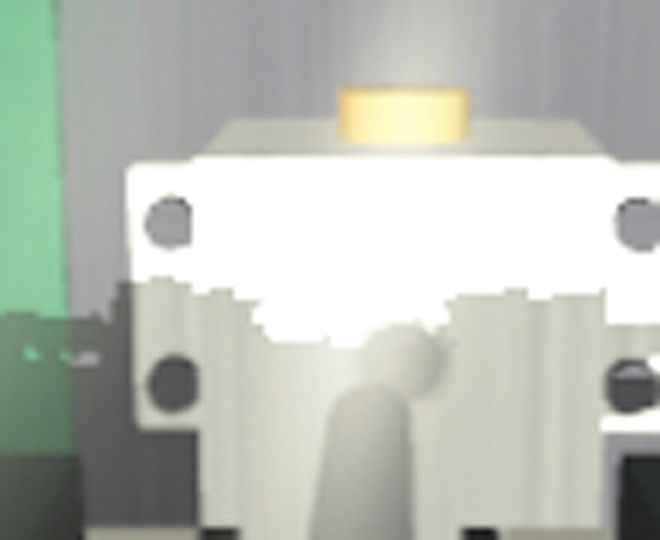

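```bash
cat > tip.py <<'E'
from h import *
from scipy.spatial.transform import Rotation as R
np.set_printoptions(precision=4,suppress=True)
d=np.load("w6.npz");M=R.from_euler('xyz',d['rot'],degrees=True).as_matrix()
tl=M.T@(np.array([.6137,.0892,.1184])-d['tcp']); ax=M.T@np.array([.033,0,1.])
def tip(s):
    M=R.from_euler('xyz',s['eef_rot'],degrees=True).as_matrix(); return s['tcp_pos']+M@tl, M@ax
if __name__=="__main__":
    s=readout.get_state(); print("tip,axis",*tip(s))
E
python3 - <<'E'
from tip import *
d=np.load("w7.npz");cal=dict(intrinsics=d["K"],pose=d["T"])
print("bore",onz("wrist",(404.5/6-.5+200,361.5/6-.5+130),.068,cal))
t=tip(dict(eef_rot=d['rot'],tcp_pos=d['tcp']));print(t)
E
```

```text
bore [0.616  0.0922 0.068 ]
(array([0.6207, 0.0924, 0.0965]), array([ 0.0021, -0.0078,  1.0005]))
```

```bash
python3 -m handwheel '[[[-0.06,0,-0.15,0],[-0.05,0,-0.15,0],[0,0,-0.15,0],[0,0,-0.05,0],[0,0,0,0]]]'>/dev/null;python3 st.py; python3 tip.py; python3 look.py w8 wrist 200 130 110 90 6;python3 look.py d8 side 220 130 80 100 6; python3 look.py s8 scene 290 160 80 100 6
```

```text
25.55 [0.6157 0.0921 0.1502] jaw 172.09 tx [ 0.0364  0.0012 -0.9993] F [-0.0126 -0.5197 -1.8488] w 0.021448141239415325
tip,axis [0.6163 0.0926 0.0758] [ 0.0004 -0.0088  1.0005]
25.55 [0.6157 0.0921 0.1502] jaw 172.09254508414344 toolx [ 0.0364  0.0012 -0.9993] F [-0.0126 -0.5197 -1.8488] 0.021448141239415325
25.6 [0.6157 0.0921 0.1503] jaw 172.09072416865945 toolx [ 0.0364  0.0013 -0.9993] F [-0.8926  0.5787 -1.2394] 0.021123213620523038
25.65 [0.6159 0.0922 0.1506] jaw 172.09281563898733 toolx [ 0.0368  0.0014 -0.9993] F [-0.1657 -0.1199 -1.9999] 0.021406679516789894
```

View pics/w8c.png

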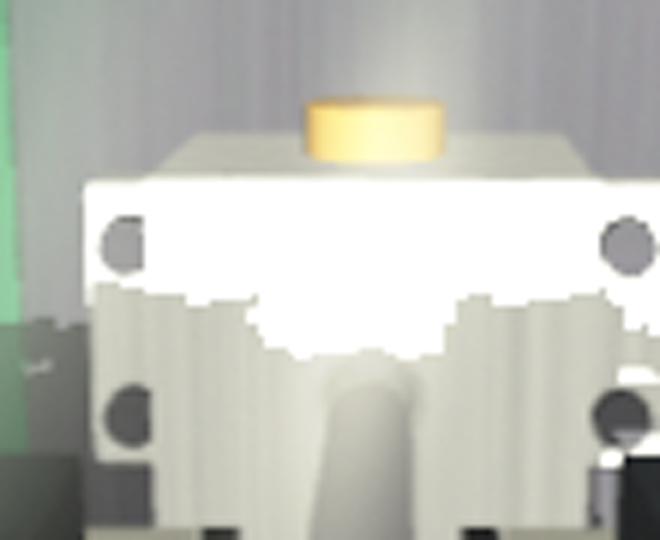

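```bash
python3 -c "
import cv2,numpy as np
a=cv2.imread('pics/d8c.png');b=cv2.imread('pics/s8c.png')
cv2.imwrite('pics/o8.png',cv2.resize(np.hstack([a,b]),None,fx=.83,fy=.83))"
```

```text
(no output)
```

View pics/o8.png

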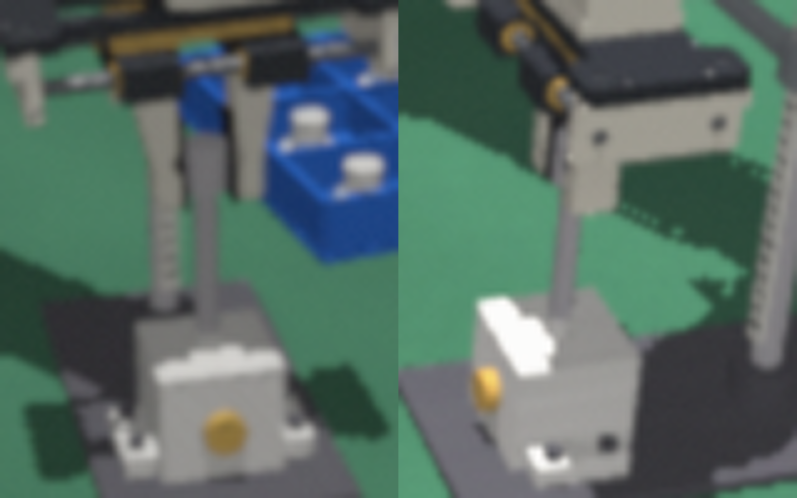

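```bash
python3 ov.py w8 .6162 .0921 .6163 .0926 0.0004 -.009 200 130 110 90 wrist 0.0758; python3 -c "
import cv2
cv2.imwrite('pics/o8w.png',cv2.resize(cv2.imread('pics/w8o.png')[300:540,240:500],None,fx=2,fy=2))"
```

```text
(no output)
```

View pics/o8w.png

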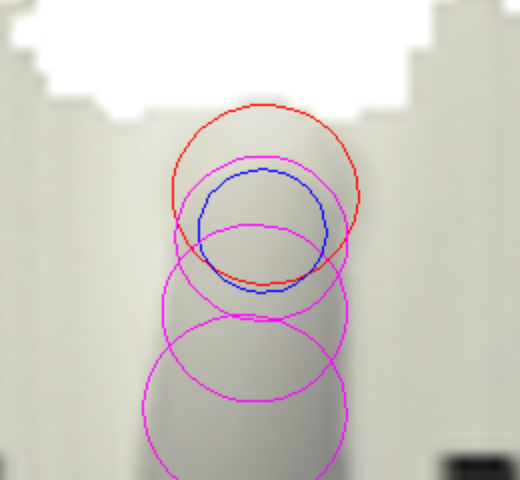

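```bash
python3 -m handwheel '[[[0,-0.01,-0.1,0],[0,0,-0.1,0],[0,0,-0.08,0]]]';python3 tip.py
```

```text
time_s: 26.0
tcp_pos: [0.6167, 0.092, 0.1398]
eef_rot: [-168.8, 87.8, 3.3]
contact_force: [-0.0, 0.3, -1.3]
gripper_width: 0.0214
tip,axis [0.6175 0.0926 0.0654] [-0.0022 -0.0098  1.0005]
```

```bash
python3 -m handwheel '[[[-0.03,-0.01,-0.03,0],[0,0,-0.08,0]]]';python3 tip.py;  python3 look.py s9 scene 290 160 80 100 6;python3 look.py w9 wrist 220 160 80 60 9
```

```text
time_s: 26.2
tcp_pos: [0.6154, 0.0915, 0.1348]
eef_rot: [-169.0, 87.8, 3.1]
contact_force: [0.4, -1.1, -0.9]
gripper_width: 0.021
tip,axis [0.6161 0.0921 0.0603] [-0.0019 -0.0097  1.0005]
26.2 [0.6154 0.0915 0.1348] jaw 172.0923919917494 toolx [ 0.0386  0.0021 -0.9993] F [ 0.3811 -1.1471 -0.856 ] 0.02098653705126049
26.25 [0.615  0.0914 0.134 ] jaw 172.08018075067187 toolx [ 0.0376  0.0019 -0.9993] F [-0.4442 -0.1503 -1.5634] 0.021485855399568685
```

View pics/w9c.png

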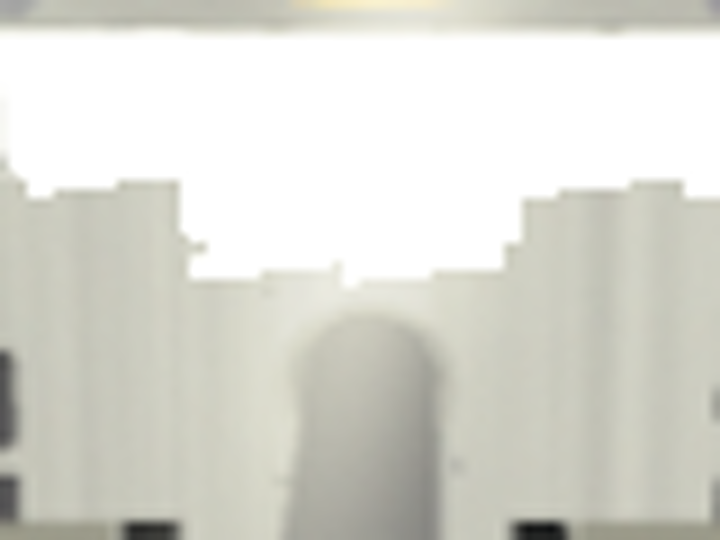

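View pics/s9c.png

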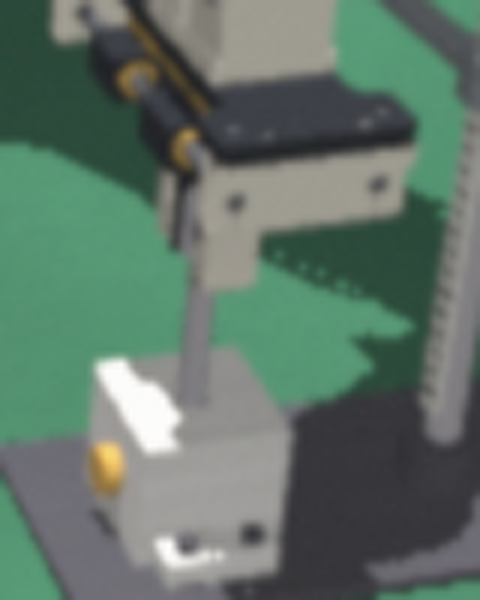

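```bash
python3 -m handwheel '[[[0.02,0.02,-0.06,0],[0,0,-0.07,0],[0,0,-0.07,0]]]' 10 15;python3 tip.py
```

```text
time_s: 26.6
tcp_pos: [0.6161, 0.0924, 0.1261]
eef_rot: [-169.2, 87.8, 2.9]
contact_force: [-0.1, -0.2, -0.6]
gripper_width: 0.0216
tip,axis [0.6168 0.093  0.0517] [-0.0014 -0.0095  1.0005]
```

```bash
python3 -m handwheel '[[[-0.01,-0.01,-0.06,0],[0,-0.01,-0.06,0]]]' 10 15;python3 tip.py;  python3 -m handwheel '[[[0,0,-0.04,0]]]';python3 -m handwheel '[[[0,0,-0.04,0]]]' | grep -v rot;python3 tip.py
```

```text
time_s: 26.8
tcp_pos: [0.6157, 0.0916, 0.1207]
eef_rot: [-169.2, 87.8, 2.9]
contact_force: [0.0, 0.1, -1.7]
gripper_width: 0.0214
tip,axis [0.6164 0.0922 0.0463] [-0.0014 -0.0095  1.0005]
time_s: 26.9
tcp_pos: [0.6156, 0.0915, 0.1188]
eef_rot: [-169.4, 87.8, 2.7]
contact_force: [0.1, 0.3, -1.6]
gripper_width: 0.0217
time_s: 27.0
tcp_pos: [0.6157, 0.0914, 0.1171]
contact_force: [-0.2, 0.4, -1.0]
gripper_width: 0.0218
tip,axis [0.6163 0.0921 0.0426] [-0.0012 -0.0094  1.0005]
```

```bash
python3 -m handwheel '[[[0,0.01,-0.03,0]]]' | grep -E 'pos|force';python3 -m handwheel '[[[0,0,-0.03,0]]]' | grep -E 'pos|force'; python3 -m handwheel '[[[0,0,-0.03,0]]]' | grep -E 'pos|force'
```

```text
tcp_pos: [0.6156, 0.0918, 0.1157]
contact_force: [0.1, -1.0, -0.5]
tcp_pos: [0.6157, 0.0919, 0.1144]
contact_force: [0.9, 0.1, -1.1]
tcp_pos: [0.6158, 0.0919, 0.1132]
contact_force: [0.2, -0.1, -1.6]
```

```bash
python3 -m handwheel '[[[0,0,-0.03,0]]]' | grep -E 'pos|force';python3 -m handwheel '[[[0,0,-0.03,0]]]' | grep -E 'pos|force'; python3 tip.py
```

```text
tcp_pos: [0.6158, 0.092, 0.1119]
contact_force: [-0.5, 0.5, -0.4]
tcp_pos: [0.6158, 0.092, 0.1106]
contact_force: [0.1, -0.2, -2.1]
tip,axis [0.6165 0.0926 0.0362] [-0.0015 -0.0095  1.0005]
```

```bash
python3 -m handwheel '[[[0,-0.01,-0.03,0]]]' | grep -E 'pos|force';python3 -m handwheel '[[[0,0,-0.03,0]]]' | grep -E 'pos|force';python3 -m handwheel '[[[0,0,-0.03,0]]]' | grep -E 'pos|force'
```

```text
tcp_pos: [0.6158, 0.0916, 0.1093]
contact_force: [0.3, -0.8, -2.2]
tcp_pos: [0.6158, 0.0916, 0.1081]
contact_force: [-0.2, -0.2, -0.6]
tcp_pos: [0.6166, 0.0917, 0.1078]
contact_force: [-1.8, 1.7, 11.0]
```

```bash
python3 -m handwheel '[[[0,0,-0.03,0]]]' | grep -E 'pos|force';python3 -m handwheel '[[[0,0,-0.03,0]]]' | grep -E 'pos|force'; python3 tip.py
```

```text
tcp_pos: [0.6171, 0.0918, 0.1078]
contact_force: [-4.2, 0.6, 10.0]
tcp_pos: [0.6173, 0.0918, 0.1078]
contact_force: [-5.0, 0.9, 8.5]
tip,axis [0.6183 0.0925 0.0333] [-0.0053 -0.0097  1.0005]
```

Floor contact was felt at a TCP z of 0.1078 (11 N), which puts the foot about 35 mm below the face. I'll relieve the side load and release.

```bash
python3 -m handwheel '[[[-0.03,0,0,0],[0,0,0,0]]]' ; python3 tip.py
```

```text
time_s: 28.2
tcp_pos: [0.6157, 0.0918, 0.1081]
eef_rot: [-169.0, 87.6, 3.2]
contact_force: [-0.6, -0.1, -1.9]
gripper_width: 0.0214
tip,axis [0.6167 0.0924 0.0337] [-0.0052 -0.0098  1.0005]
```

```bash
python3 -m handwheel '[[[0,0,-0.01,0]]]' | grep -E 'pos|force'; python3 -m handwheel '[[[0,0,0,0],[0,0,0,0],[0,0,0,0]]]' 36; python3 look.py s10 scene 290 150 80 100 6; python3 look.py d10 side 220 130 80 100 6; python3 look.py w10 wrist; python3 -c "
import cv2,numpy as np
a=cv2.imread('pics/d10c.png');b=cv2.imread('pics/s10c.png')
cv2.imwrite('pics/o10.png',cv2.resize(np.hstack([a,b]),None,fx=.83,fy=.83))"
```

```text
tcp_pos: [0.6159, 0.0918, 0.1079]
contact_force: [-1.1, -0.3, 3.2]
time_s: 28.6
tcp_pos: [0.6166, 0.092, 0.108]
eef_rot: [-168.8, 87.5, 3.4]
contact_force: [-1.0, -0.1, -0.4]
gripper_width: 0.0353
28.6 [0.6166 0.092  0.108 ] jaw 172.1861866613579 toolx [ 0.0436  0.0026 -0.999 ] F [-1.0192 -0.1188 -0.3921] 0.035263341114547424
28.65 [0.6166 0.092  0.108 ] jaw 172.18647843427712 toolx [ 0.0435  0.0026 -0.9991] F [-1.2882 -0.7694  1.0627] 0.035252848632497315
28.7 [0.6166 0.092  0.108 ] jaw 172.1844171519411 toolx [ 0.0434  0.0025 -0.9991] F [-0.8808 -0.0118  0.8511] 0.03583669234624543
```

View pics/o10.png

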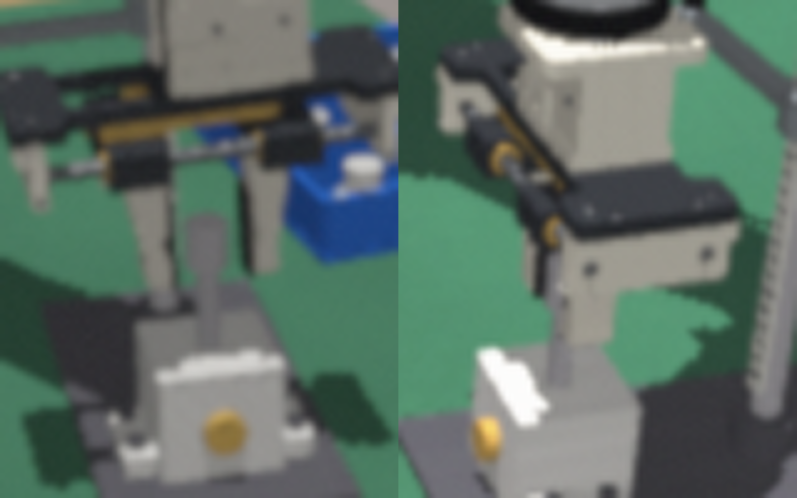

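View pics/w10.png

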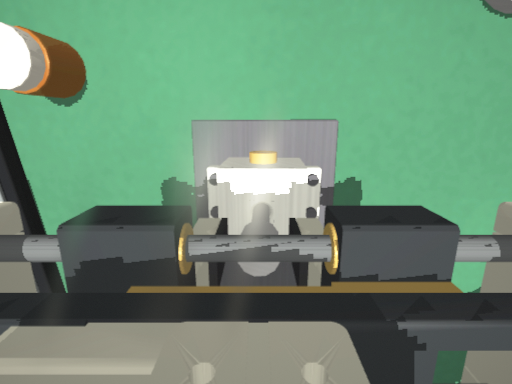

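The rod stands free in the bore: its head is between the open fingers and clear on both sides (side crop (207,235)). Backing out upward.

```bash
python3 -m handwheel '[[[0,0,0.15,0],[0,0,0.3,0],[0,0,0.5,0],[0,0,0.5,0],[0,0,0.6,0],[0,0,0.8,0],[0,0,0.8,0],[0,0,0.5,0]]]' 60 15;  python3 -m handwheel '[[[0,0,0.5,0],[-0.2,0,0.25,0],[-0.3,0.2,0,0],[-0.5,0.3,0,0],[-0.5,0.2,0,0],[-0.3,0.1,0,0],[-0.2,0,0,0],[0,0,0,0]]]' ;python3 st.py;python3 look.py s11 scene;python3 look.py d11 side;python3 look.py w11 wrist
```

```text
time_s: 29.55
tcp_pos: [0.6143, 0.0907, 0.2837]
eef_rot: [-170.9, 87.6, 1.3]
contact_force: [0.1, 1.1, 0.4]
gripper_width: 0.0601
time_s: 30.35
tcp_pos: [0.5269, 0.1241, 0.3188]
eef_rot: [-167.1, 87.4, 5.1]
contact_force: [0.4, -0.0, 0.5]
gripper_width: 0.06
30.35 [0.5269 0.1241 0.3188] jaw 172.17 tx [ 0.0455  0.004  -0.999 ] F [ 0.3575 -0.0095  0.509 ] w 0.05997897280256714
30.35 [0.5269 0.1241 0.3188] jaw 172.17189880008416 toolx [ 0.0455  0.004  -0.999 ] F [ 0.3575 -0.0095  0.509 ] 0.05997897280256714
30.4 [0.5274 0.1241 0.3188] jaw 172.15754349464075 toolx [ 0.0456  0.004  -0.999 ] F [ 0.3098 -0.3493  0.2195] 0.06010317720065141
30.45 [0.528  0.124  0.3188] jaw 172.13126766274164 toolx [ 0.0456  0.0038 -0.999 ] F [-0.5035 -0.1694 -0.2533] 0.05953117877278705
```

View pics/w11.png

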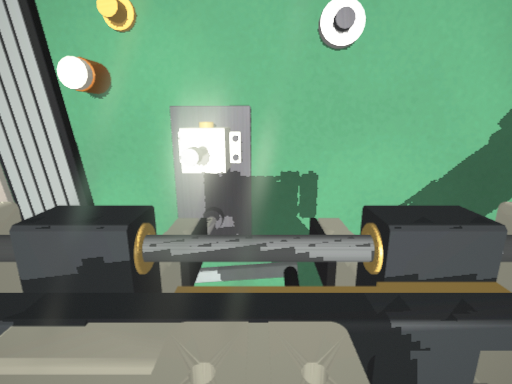

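View pics/d11.png

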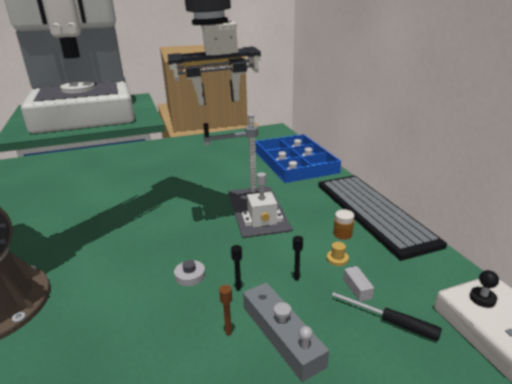

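View pics/s11.png

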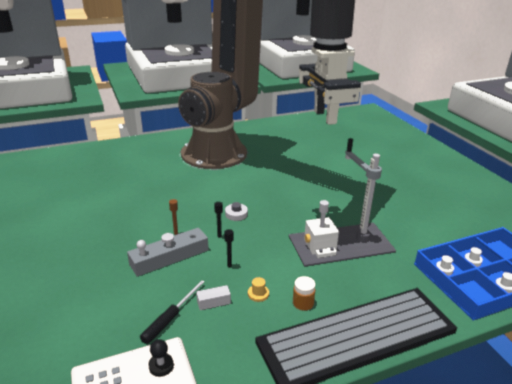

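```bash
python3 -c "
import cv2,numpy as np
a=cv2.imread('pics/s11.png')[130:190,335:395];b=cv2.imread('pics/d11.png')[110:170,195:265]
cv2.imwrite('pics/o11.png',np.hstack([cv2.resize(x,None,fx=6,fy=6,interpolation=cv2.INTER_CUBIC) for x in (a,b)]))"
```

```text
(no output)
```

View pics/o11.png

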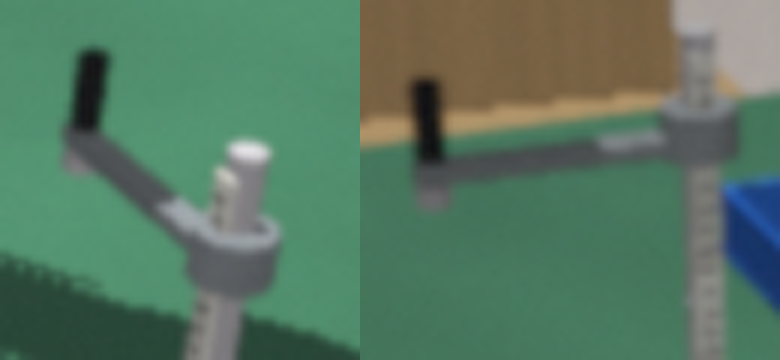

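Run:
```python
from h import *
np.set_printoptions(precision=4,suppress=True)
f=lambda x,y,x0,y0:((x+.5)/6-.5+x0,(y+.5)/6-.5+y0)
for a,b in (((94,53),(66,82)),((86,125),(71,161)),((251,153),(338,36))):
  A=("scene",f(*a,335,130));B=("side",f(*b,195,110));p=tri([A,B]);print(p,proj("scene",p)-A[1],proj("side",p)-B[1])
d=np.load("w11.npz");cal=dict(intrinsics=d["K"],pose=d["T"])
for z in (.24,.245,.25): print(onz("wrist",(291,273),z,cal))
print(proj("wrist",[.513,.215,.2425],cal))
```

```text
[0.5132 0.215  0.244 ] [ 0.0474 -0.1688] [0.0696 0.1664]
[0.5126 0.2162 0.2089] [ 0.0168 -0.0552] [0.0236 0.0542]
[0.633  0.2116 0.2519] [-0.0817  0.2633] [-0.0944 -0.2337]
[0.5121 0.1997 0.24  ]
[0.5121 0.1968 0.245 ]
[0.5121 0.1938 0.25  ]
[291.9726 289.2111]
```

```bash
python3 -m handwheel '[[[0,0.2,1,0],[0,0.3,1,0],[0,0.3,0,0],[0,0,0,0],[0,0,0,0]]]'>/dev/null; python3 st.py; python3 -m handwheel '[[[0,0.2,-0.25,0],[0,0.2,-0.25,0],[0,0.2,-0.25,0],[0,0.2,-0.25,0],[0,0.2,-0.25,0],[0,0.2,-0.25,0],[0,0,-0.25,0],[0,0,-0.25,0]]]'>/dev/null; python3 st.py
```

```text
31.0 [0.5304 0.1552 0.3986] jaw 171.89 tx [ 0.041   0.0001 -0.9992] F [-0.4676 -1.0469 -0.4794] w 0.060011574658197966
31.8 [0.5295 0.2064 0.3081] jaw 171.86 tx [ 0.0363 -0.0031 -0.9993] F [ 0.3449  0.5477 -0.0283] w 0.05971355444807074
```

```bash
python3 -m handwheel '[[[0,0,1,0],[0,0,1,0],[0,0,0,0],[0,0,0,0]]]'>/dev/null;  python3 -m handwheel '[[[0,0,-0.25,0],[0,0,-0.25,0],[0,0,-0.25,0],[0,0,-0.25,0],[0,0,-0.25,0],[0,0,-0.25,0],[0,0,-0.25,0],[0,0,-0.25,0]]]'>/dev/null; python3 st.py; python3 -m handwheel '[[[0,0,1,0],[0,0,1,0],[0,0,0,0],[0,0,0,0]]]'>/dev/null;  python3 -m handwheel '[[[0,0,-0.25,0],[0,0,-0.25,0],[0,0,-0.25,0],[0,0,-0.25,0],[0,0,-0.25,0],[0,0,-0.25,0],[0,0,-0.25,0],[0,0,-0.25,0]]]'>/dev/null; python3 st.py
```

```text
33.0 [0.5264 0.2035 0.2946] jaw 171.81 tx [ 0.0261 -0.0102 -0.9996] F [ 0.5642  0.4833 -0.2334] w 0.06001979664123397
34.2 [0.5234 0.2018 0.2808] jaw 171.80 tx [ 0.0157 -0.0171 -0.9997] F [-0.0295 -0.6328  0.5962] w 0.060404197720497654
```

```bash
python3 -m handwheel '[[[-0.13,0.16,0,0],[-0.13,0.16,0,0],[0,0,-0.25,0],[0,0,-0.2,0],[0,0,-0.2,0],[0,0,0,0]]]'>/dev/null; python3 st.py; python3 look.py s12 scene 310 90 100 100 5;python3 look.py d12 side 170 60 100 100 5;python3 -c "
import cv2,numpy as np
a=cv2.imread('pics/d12c.png');b=cv2.imread('pics/s12c.png')
cv2.imwrite('pics/o12.png',cv2.resize(np.hstack([a,b]),None,fx=.8,fy=.8))"
```

```text
34.8 [0.5116 0.2161 0.2517] jaw 171.84 tx [ 0.0153 -0.0173 -0.9997] F [-0.2167 -0.046   0.7044] w 0.059997881880017756
34.8 [0.5116 0.2161 0.2517] jaw 171.8408415111444 toolx [ 0.0153 -0.0173 -0.9997] F [-0.2167 -0.046   0.7044] 0.059997881880017756
34.85 [0.5119 0.2162 0.2524] jaw 171.8428275578009 toolx [ 0.016  -0.0171 -0.9997] F [-0.0447 -0.1172  0.1589] 0.06019838052268606
```

View pics/o12.png

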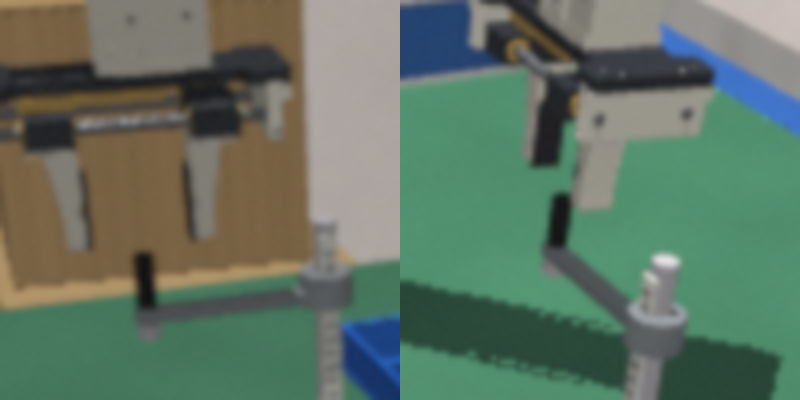

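The knob is centred between the fingers in both views (side crop (147,270), scene crop (557,220)). Lowering and closing.

```bash
python3 -m handwheel '[[[0.02,-0.02,-0.25,0],[0,0,-0.25,0],[0,0,-0.2,0],[0,0,-0.15,0],[0,0,0,0]]]'; python3 look.py d13 side 170 60 100 100 5;python3 look.py s13 scene 310 90 100 100 5;python3 -c "
import cv2,numpy as np
a=cv2.imread('pics/d13c.png');b=cv2.imread('pics/s13c.png')
cv2.imwrite('pics/o13.png',cv2.resize(np.hstack([a,b]),None,fx=.8,fy=.8))"
```

```text
time_s: 35.4
tcp_pos: [0.5133, 0.215, 0.216]
eef_rot: [144.0, 88.7, -44.3]
contact_force: [0.1, -0.3, 0.5]
gripper_width: 0.0598
35.4 [0.5133 0.215  0.216 ] jaw 171.7905367976061 toolx [ 0.0169 -0.0164 -0.9997] F [ 0.1299 -0.3024  0.4887] 0.05984704287134814
35.45 [0.5135 0.2152 0.2165] jaw 171.79701211776728 toolx [ 0.0173 -0.0163 -0.9997] F [-0.5432  0.0525 -1.0056] 0.0599775829601823
```

View pics/o13.png

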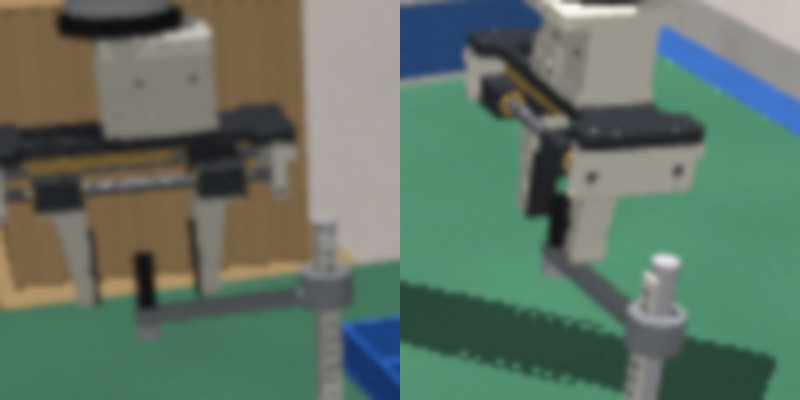

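```bash
python3 -m handwheel '[[[0,0,0,0],[0,0,0,0],[0,0,0,0],[0,0,0,0],[0,0,0,0]]]' 5 12; python3 st.py
```

```text
time_s: 36.0
tcp_pos: [0.5145, 0.2159, 0.2186]
eef_rot: [152.8, 88.6, -35.4]
contact_force: [-0.1, 0.2, 0.0]
gripper_width: 0.0256
36.0 [0.5145 0.2159 0.2186] jaw 171.82 tx [ 0.0202 -0.0143 -0.9997] F [-0.0642  0.2054  0.0047] w 0.02555034810118848
```

```bash
python3 -m handwheel '[[[0,0,-0.05,0],[0,0,0,0],[0,0,0,0]]]'; python3 st.py
```

```text
time_s: 36.3
tcp_pos: [0.5124, 0.2154, 0.2157]
eef_rot: [145.2, 88.7, -43.0]
contact_force: [2.7, -0.0, 2.1]
gripper_width: 0.0136
36.3 [0.5124 0.2154 0.2157] jaw 171.80 tx [ 0.0164 -0.0153 -0.9997] F [ 2.7348 -0.0043  2.1453] w 0.013561429941661192
```

```bash
python3 -m handwheel '[[[0.01,-0.31,0,0],[0.04,-0.31,0,0],[0.07,-0.31,0,0],[0.1,-0.3,0,0],[0,0,0,0]]]'; python3 -c "
import numpy as np
from plant import readout
p=readout.get_state()['tcp_pos'][:2]-[.633,.2113];print(np.hypot(*p),np.degrees(np.arctan2(p[1],p[0]))%360)"
```

```text
time_s: 36.8
tcp_pos: [0.5213, 0.1629, 0.2154]
eef_rot: [145.0, 88.8, -43.1]
contact_force: [0.3, 1.3, -0.5]
gripper_width: 0.0134
0.12170124666226517 203.4295679660273
```

```bash
python3 -m handwheel '[[[0.14,-0.28,0,0],[0.17,-0.26,0,0],[0.2,-0.24,0,0],[0.22,-0.22,0,0],[0.24,-0.2,0,0],[0,0,0,0]]]'; python3 -c "
import numpy as np
from plant import readout
p=readout.get_state()['tcp_pos'][:2]-[.633,.2113];print(np.hypot(*p),np.degrees(np.arctan2(p[1],p[0]))%360)"
```

```text
time_s: 37.4
tcp_pos: [0.5626, 0.1085, 0.2151]
eef_rot: [133.7, 88.7, -54.6]
contact_force: [-1.9, -1.6, 2.0]
gripper_width: 0.0134
0.12465186610446677 235.59517757620043
```

```bash
python3 -m handwheel '[[[0.35,-0.08,0,0],[0.33,-0.15,0,0],[0.3,-0.1,0,0],[0,0,0,0]]]';  python3 look.py d14 side 190 80 100 130 4.5;python3 look.py s14 scene 290 100 100 130 4.5;python3 -c "
import cv2,numpy as np
a=cv2.imread('pics/d14c.png');b=cv2.imread('pics/s14c.png')
cv2.imwrite('pics/o14.png',cv2.resize(np.hstack([a,b]),None,fx=.88,fy=.88))"
```

```text
time_s: 37.8
tcp_pos: [0.6025, 0.0909, 0.214]
eef_rot: [116.9, 88.6, -71.5]
contact_force: [-0.3, -2.2, 1.9]
gripper_width: 0.0137
37.8 [0.6025 0.0909 0.214 ] jaw 171.61880819086562 toolx [ 0.0078 -0.0233 -0.9997] F [-0.2677 -2.2024  1.8759] 0.013719227664884787
37.85 [0.6019 0.0911 0.2141] jaw 171.61628169932362 toolx [ 0.0077 -0.0231 -0.9997] F [-0.5206 -2.6388 -0.1312] 0.014121014290317348
```

View pics/o14.png

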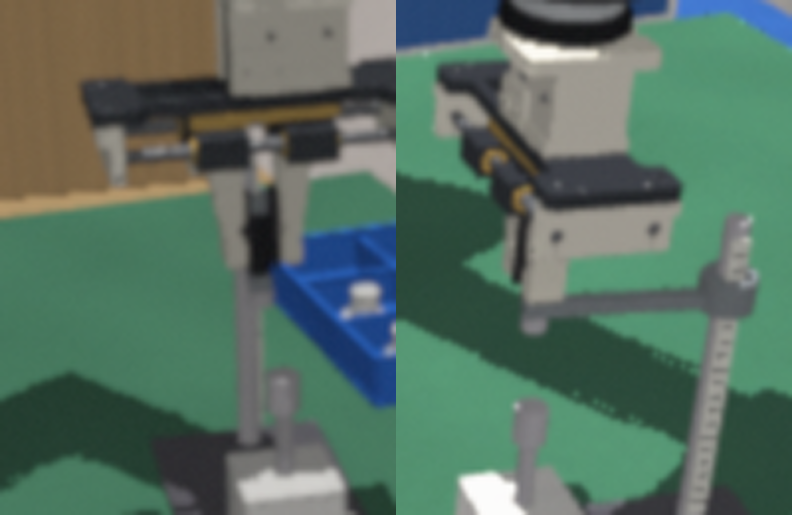

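```bash
python3 -m handwheel '[[[0.15,-0.02,0,0],[0.12,-0.01,0,0]]]' | grep -E "pos|force"; python3 -m handwheel '[[[0.1,0,0,0]]]' | grep -E "pos|force"; python3 -m handwheel '[[[0.05,0,0,0]]]' | grep -E "pos|force"
```

```text
tcp_pos: [0.6111, 0.0896, 0.2141]
contact_force: [-1.7, -4.2, 0.2]
tcp_pos: [0.6151, 0.0893, 0.2141]
contact_force: [-1.8, -5.0, 1.7]
tcp_pos: [0.6157, 0.0891, 0.2135]
contact_force: [-11.4, -0.6, 2.3]
```

```bash
python3 -m handwheel '[[[0,0.02,-0.1,0],[0,0.02,-0.15,0],[0,0,-0.2,0],[0,0,-0.2,0],[0,0,-0.1,0],[0,0,0,0]]]'; python3 st.py;  python3 look.py d15 side 190 80 100 130 4.5;python3 look.py s15 scene 290 100 100 130 4.5;python3 -c "
import cv2,numpy as np
a=cv2.imread('pics/d15c.png');b=cv2.imread('pics/s15c.png')
cv2.imwrite('pics/o15.png',cv2.resize(np.hstack([a,b]),None,fx=.88,fy=.88))"
```

```text
time_s: 38.9
tcp_pos: [0.6154, 0.0891, 0.1835]
eef_rot: [100.1, 88.4, -88.3]
contact_force: [-1.7, -4.0, -0.2]
gripper_width: 0.0133
38.9 [0.6154 0.0891 0.1835] jaw 171.68 tx [ 0.0009 -0.0283 -0.9996] F [-1.6576 -3.9626 -0.1592] w 0.01333327545981206
38.9 [0.6154 0.0891 0.1835] jaw 171.6793373678478 toolx [ 0.0009 -0.0283 -0.9996] F [-1.6576 -3.9626 -0.1592] 0.01333327545981206
38.95 [0.6154 0.0891 0.1836] jaw 171.67745691403704 toolx [ 0.0008 -0.0283 -0.9996] F [-1.2807 -3.4286 -2.8646] 0.013350720033630739
```

View pics/o15.png

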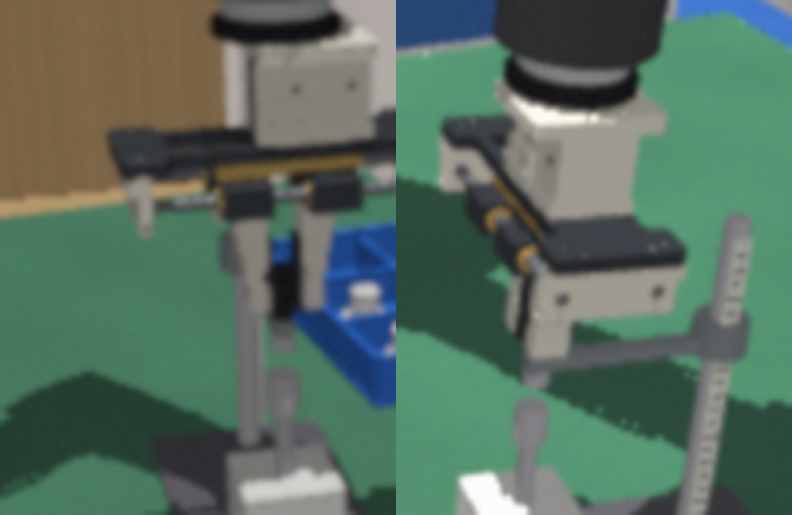

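```bash
python3 -m handwheel '[[[0,0.02,-0.1,0],[0,0.02,-0.1,0],[0,0,-0.1,0]]]' | grep -E 'pos|force';  python3 look.py d16 side 230 130 60 70 8;python3 look.py s16 scene 300 160 60 70 8;python3 -c "
import cv2,numpy as np
a=cv2.imread('pics/d16c.png');b=cv2.imread('pics/s16c.png')
cv2.imwrite('pics/o16.png',cv2.resize(np.hstack([a,b]),None,fx=.8,fy=.8))"
```

```text
tcp_pos: [0.6155, 0.0891, 0.1729]
contact_force: [-3.0, -1.8, 3.4]
39.3 [0.6155 0.0891 0.1729] jaw 171.66523804519133 toolx [ 0.0011 -0.0306 -0.9995] F [-3.0385 -1.777   3.3783] 0.013759585236667081
39.35 [0.6155 0.0891 0.1723] jaw 171.66177211500036 toolx [ 0.0008 -0.0305 -0.9995] F [-2.3549 -4.9745  0.2323] 0.01395616347509991
```

View pics/o16.png

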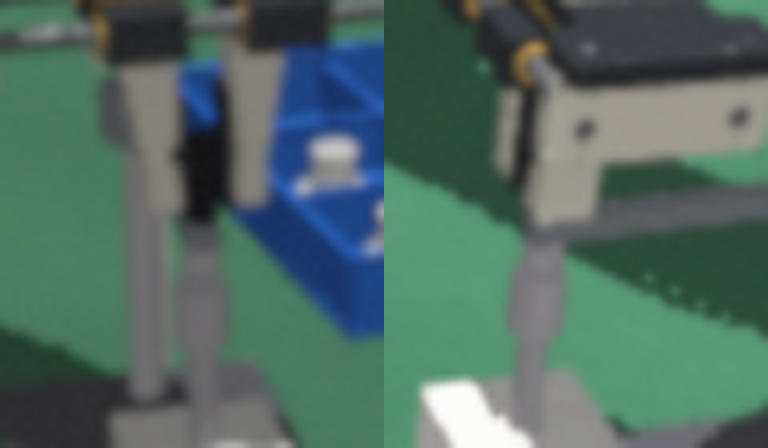

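```bash
python3 -m handwheel '[[[0,0.01,-0.03,0]]]' | grep -E 'pos|force';python3 -m handwheel '[[[0,0,-0.03,0]]]' | grep -E 'pos|force';python3 -m handwheel '[[[0,0,-0.03,0]]]' | grep -E 'pos|force'
```

```text
tcp_pos: [0.6155, 0.0892, 0.1715]
contact_force: [-2.2, -6.4, 3.6]
tcp_pos: [0.6155, 0.0891, 0.1706]
contact_force: [-3.2, -3.8, 3.3]
tcp_pos: [0.6155, 0.0891, 0.1697]
contact_force: [-3.1, -4.0, 3.3]
```

```bash
python3 -m handwheel '[[[0,0,-0.03,0]]]' | grep -E 'pos|force';python3 -m handwheel '[[[0,0,-0.03,0]]]' | grep -E 'pos|force';python3 -m handwheel '[[[0,0,-0.03,0]]]' | grep -E 'pos|force'
```

```text
tcp_pos: [0.6155, 0.0891, 0.1687]
contact_force: [-2.4, -4.1, 1.9]
tcp_pos: [0.6155, 0.0891, 0.1676]
contact_force: [-3.4, -4.3, 1.2]
tcp_pos: [0.6156, 0.0891, 0.1665]
contact_force: [-4.0, -3.5, 8.5]
```

```bash
python3 -m handwheel '[[[0,0,-0.02,0]]]' | grep -E 'pos|force';  python3 look.py d17 side 230 130 60 70 8;python3 look.py s17 scene 300 160 60 70 8;python3 -c "
import cv2,numpy as np
a=cv2.imread('pics/d17c.png');b=cv2.imread('pics/s17c.png')
cv2.imwrite('pics/o17.png',cv2.resize(np.hstack([a,b]),None,fx=.8,fy=.8))"
```

```text
tcp_pos: [0.6156, 0.0891, 0.1665]
contact_force: [-6.5, -4.3, 11.6]
40.1 [0.6156 0.0891 0.1665] jaw 171.69225129048866 toolx [ 0.0017 -0.0314 -0.9995] F [-6.4894 -4.2557 11.6122] 0.013498819547882061
40.15 [0.6156 0.0891 0.1665] jaw 171.69009027375907 toolx [ 0.0018 -0.0314 -0.9995] F [-5.1626 -3.8126  7.0099] 0.013847698021608235
```

View pics/o17.png

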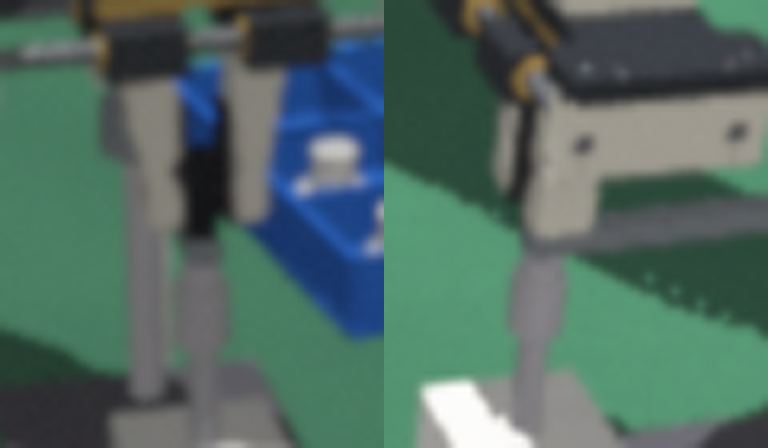

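The pointer has stopped on the rod: z stays at 0.1665 and the force rose to about 11 N. The crop shows the foot meeting the head. Releasing.

```bash
python3 -m handwheel '[[[0,0,0,0],[0,0,0,0],[0,0,0,0],[0,0,0,0]]]' 45; python3 -m handwheel '[[[0,0,0.1,0],[0,0,0.2,0],[0,0,0.3,0],[0,0,0.4,0],[0,0,0.5,0],[0,0,0.5,0],[0,0,0.5,0],[0,0,0.5,0]]]'; python3 -m handwheel '[[[0,-0.3,0.3,0],[0,-0.5,0.2,0],[0,-0.5,0,0],[0,-0.5,0,0],[0,-0.3,0,0],[0,0,0,0]]]'; python3 look.py d18 side 210 100 80 100 6;python3 look.py s18 scene 300 140 90 100 6;python3 look.py w18 wrist;python3 -c "
import cv2,numpy as np
a=cv2.imread('pics/d18c.png');b=cv2.imread('pics/s18c.png')
cv2.imwrite('pics/o18.png',cv2.resize(np.hstack([a,b]),None,fx=.75,fy=.75))"
```

```text
time_s: 40.6
tcp_pos: [0.6179, 0.092, 0.1666]
eef_rot: [112.8, 88.4, -75.4]
contact_force: [-0.1, -0.2, -0.0]
gripper_width: 0.0402
time_s: 41.4
tcp_pos: [0.6172, 0.0919, 0.2942]
eef_rot: [110.9, 88.4, -77.3]
contact_force: [-0.4, -1.1, -0.4]
gripper_width: 0.0451
time_s: 42.0
tcp_pos: [0.618, 0.0031, 0.3244]
eef_rot: [132.6, 88.3, -55.6]
contact_force: [-0.3, 0.5, -1.2]
gripper_width: 0.0451
42.0 [0.618  0.0031 0.3244] jaw 171.81963225270388 toolx [ 0.0166 -0.0242 -0.9996] F [-0.3097  0.5289 -1.2491] 0.04513036212571233
42.05 [0.6181 0.0037 0.3243] jaw 171.82994786942538 toolx [ 0.0167 -0.0242 -0.9996] F [-0.7393 -0.5904  0.3217] 0.04509377279742123
42.1 [0.6181 0.0043 0.3241] jaw 171.86594003237622 toolx [ 0.0165 -0.0241 -0.9996] F [-0.3392  1.3648 -0.138 ] 0.04498302850911931
```

View pics/o18.png

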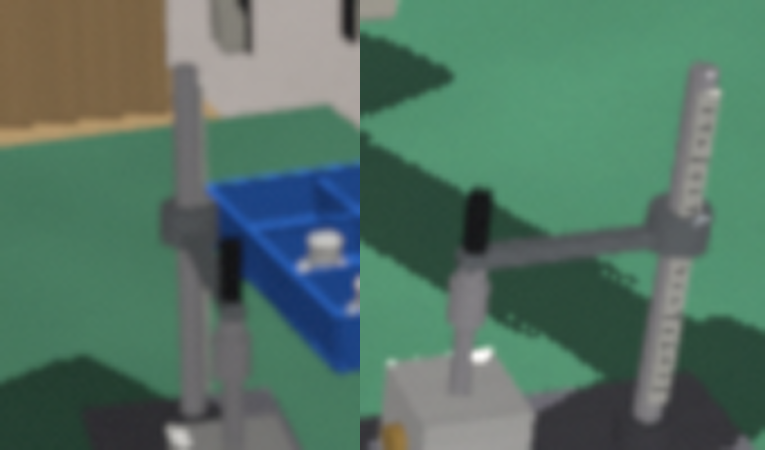

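View pics/w18.png

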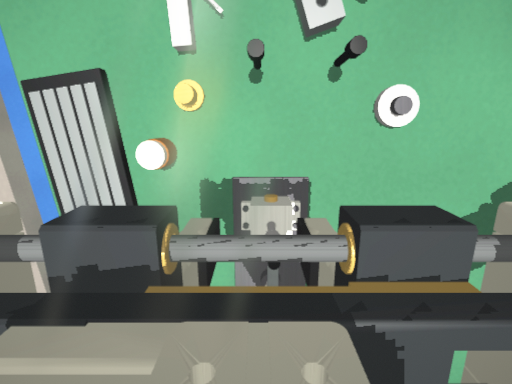

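View pics/s18.png

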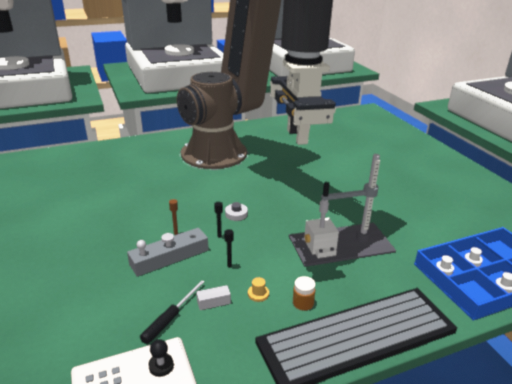

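Run:
```python
from h import *
np.set_printoptions(precision=4,suppress=True)
g=lambda x,y,x0,y0:(x/4.5-.5+x0,y/4.5-.5+y0)
p=tri([("side",g(231,241,210,100)),("scene",g(480-360,193,300,140))]);print("knob top",p)
for z,n in((.0,'')): pass
v=p[:2]-[.633,.2113];h=np.array([.6162,.0921])-[.633,.2113]
print("column rad",np.arctan2(h[0]*v[1]-h[1]*v[0],h@v))
im=cv2.imread("pics/d18.png");im2=cv2.imread("pics/s18.png")
a=cv2.resize(im[148:190,240:280],None,fx=10,fy=10,interpolation=cv2.INTER_CUBIC);b=cv2.resize(im2[180:222,305:345],None,fx=10,fy=10,interpolation=cv2.INTER_CUBIC)
cv2.imwrite("pics/o19.png",np.hstack([a,b])[:, :800])
```

```text
knob top [0.6163 0.0919 0.1933]Traceback (most recent call last):
  File "<stdin>", line 5, in <module>
TypeError: cannot unpack non-iterable float object
```

Run:
```python
from h import *
im=cv2.imread("pics/d18.png");im2=cv2.imread("pics/s18.png")
a=cv2.resize(im[148:190,240:280],None,fx=10,fy=10,interpolation=cv2.INTER_CUBIC);b=cv2.resize(im2[180:222,305:345],None,fx=10,fy=10,interpolation=cv2.INTER_CUBIC)
cv2.imwrite("pics/o19.png",np.hstack([a,b]))
```

```text
(no output)
```

View pics/o19.png

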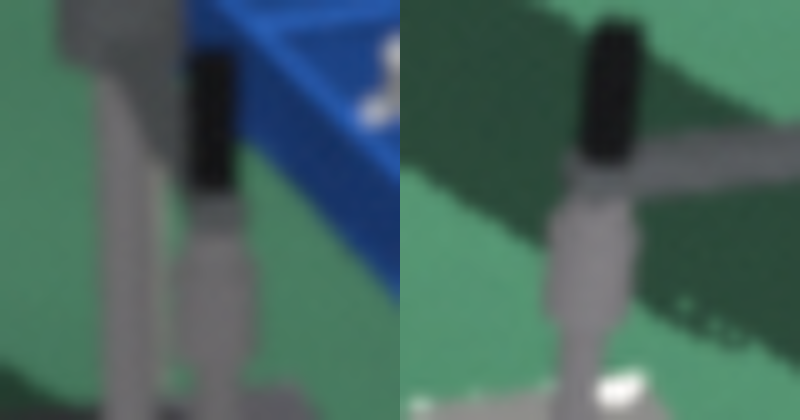

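The foot sits on the rod's head with no gap visible in either view (side crop (215,250), scene crop (595,205)), and the knob is centred over the rod. The gripper is well clear, so I'm handing in.

```bash
python3 -c "
from plant import close_job
print(close_job())"
```

```text
the job is handed in; nothing more can be done
None
```

The job is handed in at about 42 s of the 72 s allowed; no verdict was reported.

**What I did:** I lifted the bare steel rod from the rack hole nearest the gauge and lowered it into the bore. The floor showed at about 35 mm depth, with 11 N the highest force reading, and I then let go. I swung the pointer arm to its stop (11 N sideways) and slid the pointer down until it stopped on the rod at about 12 N total, including its own sliding friction. Then I let go and backed away.

**Last checks:**
- **Pointer position:** the knob's top came out at (0.6163, 0.0919, 0.193), against (0.6162, 0.0921, 0.194) expected for the arm at home with the foot resting on the rod. The close-ups show no gap.
- **Robot clear:** the gripper is open and about 130 mm above the knob's top, and the wrist force reads about zero.
- **Bystanders:** all look unmoved in the last scene picture. I judged this by eye, without measuring.

**What failed or disagreed:**
- A script meant to compute the column angle crashed, so "home" rests on the force felt at the stop and the knob's position.
- The tool slowly tilted during moves, and the rod hung about 2° off in the grip. I corrected this with extra up and down moves before inserting the rod and again before gripping the knob.

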